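Fill the nut mill

TASK

Fill the nut mill: draw the hopper's sliding cover out by its grip to the end stop, so that the hopper is fully open, then tip the metal tumbler over the hopper so that all six walnuts end up inside it. Stand the empty tumbler back upright on the counter, leave the cover open, and do not shift or knock over the mug or the pepper grinder.

Things in the scene. Friction and masses are not known exactly. Their poses are not given: they have to be found in the camera images.
- mill: Nut mill, fixed to the counter: grey body on a dark foot 150 x 120 mm, a square open steel hopper on top (126 x 126 mm outside, 4 mm walls, rim 148 mm above the counter, inner floor at 74 mm). Origin on the counter under the hopper's centre; z up; -x is the front, roughly towards the robot. A crank sits low on the back, reaching 130 mm behind the origin.
- hopper (a point): Centre of the hopper's mouth, 148 mm above the counter; axes as the mill's. Two rails (tops at 156 mm, 141 mm apart over their outsides) run along the hopper's sides and on to 184 mm in front of its centre.
- cover (a joint): How far the hopper's flat steel cover is drawn out to the mill's front (its -x), in m: 0 = hopper covered, 0.115 = end stop, fully open (hopper clear from 51 mm in front of its centre to its back wall). Starts at 0 to 0.035; about 2 N of friction, stays where left. Cover top 154 mm above the counter.
- cover_grip (a point): The cover's upright dark wooden grip: 14 mm thick along the slide (mill x), 52 mm wide (mill y), 154 to 194 mm above the counter. This point is on its centre line, 12 mm below its top, 45 mm in front of the hopper's centre when shut. Axes as the mill's; drawing the cover moves it along the mill's -x.
- cup: The tumbler: plain metal, straight round cup, 66 mm outside diameter, 100 mm tall, 3 mm wall, no handle, 0.14 kg, holding six walnuts (filled to about 52 mm), which all roll out only when it is tipped well past level (about 115 degrees from upright). Origin at the centre of its underside, z along its axis towards the mouth.
- cup_mouth (a point): Centre of the tumbler's mouth, level with its rim, 100 mm above its underside.
- nut0: A walnut in its shell, origin at its centre: about 25 mm across with a raised seam, 12 g; starts in the tumbler.
- nut1: A walnut in its shell, origin at its centre: about 25 mm across with a raised seam, 12 g; starts in the tumbler.
- nut2: A walnut in its shell, origin at its centre: about 25 mm across with a raised seam, 12 g; starts in the tumbler.
- nut3: A walnut in its shell, origin at its centre: about 25 mm across with a raised seam, 12 g; starts in the tumbler.
- nut4: A walnut in its shell, origin at its centre: about 25 mm across with a raised seam, 12 g; starts in the tumbler.
- nut5: A walnut in its shell, origin at its centre: about 25 mm across with a raised seam, 12 g; starts in the tumbler.
- mug: Bystander: white ceramic mug, 76 mm across, 85 mm tall, handle on its +y side; origin at the centre of its underside.
- grinder: Bystander: dark wooden pepper grinder, 54 mm across, 113 mm tall; origin at the centre of its underside.
Not all that is in view belongs to the job. What is shaped like the cup but pink is not meant.

How it is judged:
On the way, in this order (a step that is already met when the one before it is completed fails the run):
1. the hopper's cover is drawn out to its end stop (value of joint cover above 0.11 m), for 0.2 s.
2. the tumbler is tipped (more than 45 degrees) with its mouth above the hopper (angle between cup's own z axis and vertical above 0.785 rad and horizontal distance between cup_mouth and hopper below 0.12 m and z of cup_mouth in the frame of hopper above 0 m).
3. all six walnuts are in the hopper (x of nut0 in the frame of hopper between -0.063 and 0.063 m and y of nut0 in the frame of hopper between -0.063 and 0.063 m and z of nut0 in the frame of hopper between -0.08 and -0.003 m and x of nut1 in the frame of hopper between -0.063 and 0.063 m and y of nut1 in the frame of hopper between -0.063 and 0.063 m and z of nut1 in the frame of hopper between -0.08 and -0.003 m and x of nut2 in the frame of hopper between -0.063 and 0.063 m and y of nut2 in the frame of hopper between -0.063 and 0.063 m and z of nut2 in the frame of hopper between -0.08 and -0.003 m and x of nut3 in the frame of hopper between -0.063 and 0.063 m and y of nut3 in the frame of hopper between -0.063 and 0.063 m and z of nut3 in the frame of hopper between -0.08 and -0.003 m and x of nut4 in the frame of hopper between -0.063 and 0.063 m and y of nut4 in the frame of hopper between -0.063 and 0.063 m and z of nut4 in the frame of hopper between -0.08 and -0.003 m and x of nut5 in the frame of hopper between -0.063 and 0.063 m and y of nut5 in the frame of hopper between -0.063 and 0.063 m and z of nut5 in the frame of hopper between -0.08 and -0.003 m), for 0.2 s.
At the end, for the whole second after the job is handed in: All six walnuts lie at rest inside the hopper, below its rim; the cover is open to within 5 mm of its end stop; the tumbler stands upright (within about 6 degrees) on the counter, at rest and released (all of step 3 and value of joint cover above 0.11 m and angle between cup's own z axis and vertical below 0.1 rad and height (world z) of cup between -0.006 and 0.006 m and linear speed of cup below 0.02 m/s and contact force between cup and the fingers below 0.1 N and linear speed of each of nut0, nut1, nut2, nut3, nut4, nut5 below 0.05 m/s); the robot touches nothing.
It fails at once if the mug is shifted by more than 40 mm or knocked over (tilted more than 35 degrees) (distance of mug from where it was at the start of the episode above 0.04 m or angle between mug's own z axis and vertical above 0.6 rad).
It fails at once if the pepper grinder is shifted by more than 40 mm or knocked over (tilted more than 35 degrees) (distance of grinder from where it was at the start of the episode above 0.04 m or angle between grinder's own z axis and vertical above 0.6 rad).
It also fails if it takes over 69 s, if anything falls off the work surface, if the arm or the gripper's body presses on something with over 40 N, if the wrist force passes 120 N, or if a joint passes its speed limit or range.

ROBOT

A 6-joint arm with a two-finger parallel gripper is mounted at the origin on the work surface. World frame = base frame: x ahead of the robot, y to its left, z up, the work surface at z = 0. Lengths are in m, angles in rad, forces in N, time in s.
With the tool pointing down it reaches from about 0.375 to 0.975 m from the base axis. Payload 3.8 kg.
Tool frame: the origin (TCP) lies midway between the tips of the shut fingers; the grasp point (between the pads) lies 19 mm behind it; z points along the fingers, y is the line along which they close (so a half turn about z gives the same grasp; the last joint's range is limited). The gripper opens to 85 mm and grips with 20 to 120 N. Pads are 22 mm wide; open, the fingers measure 114 mm over their backs; the gripper's body (76 mm by 85 mm) begins 54 mm behind the grasp point. The pads swing forward as they close: fully open they stand 13 mm farther back than shut.
Start: joints at [1.192, 0.264, 1.604, -0, 1.274, -0.037], TCP at [0.226, 0.636, 0.231] pointing down, gripper open.
Joint ranges: [-2.63, 2.63], [-0.94, 2.18], [0.31, 2.57], [-1.31, 4.45], [0, 2.66], [-2.55, 2.55]. Speed limits (rad/s): [2.57, 2.57, 3.14, 3.14, 3.14, 3.14].

INTERFACE

Orientations are given as a rotation vector (axis times angle).
In Python, from workcell import * gives the robot as it stands. The module is installed in compiled form; this text tells all that it offers.
- The arm moves only by the tool apply_moves, never from a script. Its arguments are lists of equal length, an entry for each row: "fingers": the opening, from 0 (shut) to 1 (fully open); "travel": the shift along the tool's x, y, z normalised to -1 to 1, where 1 is 0.05 m, a list of three; "rotation": the turn, a rotation vector about the tool's x, y, z normalised to -1 to 1, where 1 is 6 degrees, a list of three. In form: {"fingers": [fingers, ...], "travel": [[dx, dy, dz], ...], "rotation": [[ax, ay, az], ...]}. A call has 1 to 12 rows; each row shifts and turns the commanded pose from where the row before left it, along the tool's axes as they then stand; what a row does not reach is not made up. A row lasts 1/10 s, in which the tool goes at most 50 mm and 8.59 degrees, less where a joint would pass 70% of its speed; a pose out of reach is approached as far as the arm can. A call with a number of a shift or a turn outside -1 to 1 is refused whole. A call with a gripper value outside its range is refused whole. The fingers move at their own pace and stop on an object; "newtons" is the grip in N (left out, the last holds). Time passes only in rows, so rows that do not move let the fingers close. It gives the time, the measured TCP pose, the force, the opening and the grip force at its end, in the units of the state.
- read_state(): the state, without advancing time (a new reading comes with each control period).
- read_camera(name): name is "scene" or "top"; returns a dict with "image" (400x640x3 uint8, red, green, blue), "fx", "fy", "cx", "cy" (pixels), "k1" (the pictures are not rectified: a ray, as slopes to the right and down, at radius r is drawn at 1 + k1 r^2 times it, then the intrinsics apply), "extrinsics" (4x4, takes a point from world to camera coordinates). Camera axes: x right, y down, z forward; pixel columns grow to the right and rows downward; lengths in m; the calibration is good to about 2 mm. A picture is of the moment at which its call begins. There is no depth.
- finish_job(): hands the job in; it is judged then, once.
Trained networks look in the newest picture that a camera, given by its name, has taken for a name from the list of things; names that differ only in an ending like _2 or _b are one class to them, and where a whole thing is asked for, a point or a joint stands for the part that bears it (a point fixed in the world has none). Each returns a list of dicts, best first, with "p" (0 to 1); they miss things now and then, are a little off and sometimes report something else, mostly with a low value. They report only what shows in the picture. A call takes as long as a camera call. They do not tell look-alikes from the thing itself.
- regions_of(camera, name): "mask" (400x640 bool, what is visible of it) and "bbox" ([left, top, width, height] in pixels, round what is visible of it).
- tip_of(camera, name): "location" ([column, row] in pixels: a listed point, or the origin of a listed thing).
The state is a dict: "time": time; "q": joint angles; "joint_vel": joint speeds; "joint_torque": joint torques, N m; "tool_pos": TCP position; "tcp_rot": TCP orientation; "wrist_force": force on the tool from outside, world axes, zero at the start; "torque": the same for the moment, N m; "width": opening from 0.0 (shut) to 1.0 (fully open); "grip_force": force on a finger pad.
Only numpy, scipy, OpenCV 4.12 (cv2) and the standard library are available. Lean on these libraries where they do the work, as an engineer would, in place of code of your own. Each camera call takes 0.05 s, during which the arm holds its last target. There are 200 camera calls.

## Working session

There is one attempt and no reset: what is moved stays moved. The work goes in short steps, Python scripts to look and compute and a tool call to move; the robot and the scene stay as the last step left them, time stands still between calls to the robot, and variables do not carry over. Pictures are saved under pics/ and viewed, at most 10 in all, crops included, and the job is handed in when it is done.

Besides the shell and the picture viewer there is one more tool, called after "Call:" as name(argument=value, ...) on one line, values as JSON. apply_moves: Moves the arm, as the interface text tells. Scaled input: -1 to 1 covers 0.05 m each way for a shift and 6 degrees each way for a turn. Its arguments: {"type":"object","properties":{"fingers":{"type":"array","items":{"type":"number"}},"travel":{"type":"array","items":{"type":"array","items":{"type":"number"}}},"rotation":{"type":"array","items":{"type":"array","items":{"type":"number"}}},"newtons":{"type":"number"}},"required":["fingers","travel","rotation"]}

```bash
mkdir -p pics; cat > h.py <<'E'
from workcell import *
import numpy as np, cv2
from scipy.spatial.transform import Rotation as R
def ray(c,uv):
    K=np.array([[c["fx"],0,c["cx"]],[0,c["fy"],c["cy"]],[0,0,1]])
    x=np.array([(uv[0]-c["cx"])/c["fx"],(uv[1]-c["cy"])/c["fy"]]);s=x.copy()
    for _ in range(20): s=x/(1+c["k1"]*(s@s))
    T=np.array(c["extrinsics"]);d=T[:3,:3].T@np.r_[s,1];o=-T[:3,:3].T@T[:3,3]
    return o,d
def at_z(c,uv,z):
    o,d=ray(c,uv);return o+d*(z-o[2])/d[2]
def proj(c,p):
    T=np.array(c["extrinsics"]);q=T[:3,:3]@np.asarray(p)+T[:3,3];s=q[:2]/q[2];s=s*(1+c["k1"]*(s@s))
    return np.array([c["fx"]*s[0]+c["cx"],c["fy"]*s[1]+c["cy"]])
def tri(c1,u1,c2,u2):
    o1,d1=ray(c1,u1);o2,d2=ray(c2,u2);t=np.linalg.lstsq(np.c_[d1,-d2],o2-o1,rcond=None)[0]
    a,b=o1+t[0]*d1,o2+t[1]*d2
    return (a+b)/2,np.linalg.norm(a-b)
E
python3 - <<'E'
from h import *
np.set_printoptions(precision=3,suppress=True)
C={n:read_camera(n) for n in("scene","top")}
for n,c in C.items():
    cv2.imwrite(f"pics/{n}0.png",c["image"][:,:,::-1])
    print(n,c["fx"],c["k1"],ray(c,(320,200)))
Z=dict(hopper=.148,cover_grip=.182,mill=0,cup=0,cup_mouth=.1,mug=0,grinder=0)
for k,z in Z.items():
    t={n:tip_of(n,k)[:3] for n in C}
    for n in C:
        for d in t[n]: print(k,n,round(d["p"],2),np.array(d["location"]),at_z(C[n],d["location"],z))
    if t["scene"] and t["top"]: print("   tri",*tri(C["scene"],t["scene"][0]["location"],C["top"],t["top"][0]["location"]))
print(read_state())
E
```

```text
scene 415.4280396748922 -0.0704804909933105 (array([1.18 , 0.098, 0.709]), array([-0.701, -0.158, -0.695]))
top 421.88224027008914 0.010857611560347676 (array([ 0.51 , -0.031,  0.945]), array([ 0.071, -0.021, -0.997]))
hopper scene 0.85 [428.3 214.1] [0.602 0.178 0.148]
hopper top 0.63 [196.5 179.8] [0.606 0.185 0.148]
   tri [0.606 0.181 0.152] 0.006377402998504478
cover_grip scene 0.73 [428.9 175.3] [0.529 0.17  0.182]
cover_grip top 0.86 [203.1 217.3] [0.534 0.163 0.182]
   tri [0.534 0.166 0.184] 0.006644922917819298
mill scene 0.62 [419.5 262.4] [0.601 0.187 0.   ]
cup scene 0.68 [264.7 201.7] [ 0.503 -0.193  0.   ]
cup scene 0.57 [308.2 209.9] [ 0.505 -0.083  0.   ]
cup top 0.95 [334.5 227.7] [ 0.515 -0.083  0.   ]
cup top 0.92 [383.5 234.8] [ 0.498 -0.193  0.   ]
   tri [ 0.532 -0.127  0.046] 0.09883123599497705
cup_mouth scene 0.8 [261.3 169. ] [ 0.498 -0.194  0.1  ]
cup_mouth scene 0.76 [308.7 181.5] [ 0.514 -0.078  0.1  ]
cup_mouth top 0.75 [390.  233.8] [ 0.502 -0.189  0.1  ]
cup_mouth top 0.7 [336.4 229.4] [ 0.511 -0.082  0.1  ]
   tri [ 0.502 -0.19   0.104] 0.004350528474421292
mug scene 0.94 [217.2 192.9] [ 0.501 -0.319  0.   ]
mug top 0.69 [434.7 234.1] [ 0.499 -0.308  0.   ]
   tri [ 0.501 -0.314 -0.   ] 0.010947389427995008
grinder scene 0.92 [273.  254.2] [ 0.653 -0.123  0.   ]
grinder scene 0.25 [415.9 259.3] [0.594 0.179 0.   ]
grinder top 0.65 [349.5 162.4] [ 0.662 -0.118  0.   ]
   tri [ 0.661 -0.119  0.011] 0.0027855247476194105
{'time': 0.8, 'q': array([ 1.192,  0.264,  1.604, -0.   ,  1.274, -0.037]), 'joint_vel': array([ 0.   ,  0.001,  0.001,  0.001, -0.001, -0.001]), 'joint_torque': array([ -0.   , -51.497, -36.77 ,  -0.   ,   0.   ,  -0.   ]), 'tool_pos': array([0.226, 0.636, 0.231]), 'tcp_rot': array([0.534, 3.096, 0.   ]), 'wrist_force': array([-0.04 , -0.156, -0.243]), 'torque': array([0.034, 0.014, 0.022]), 'grip_force': 0.0, 'width': 1.0008313837600327}
```

View pics/scene0.png

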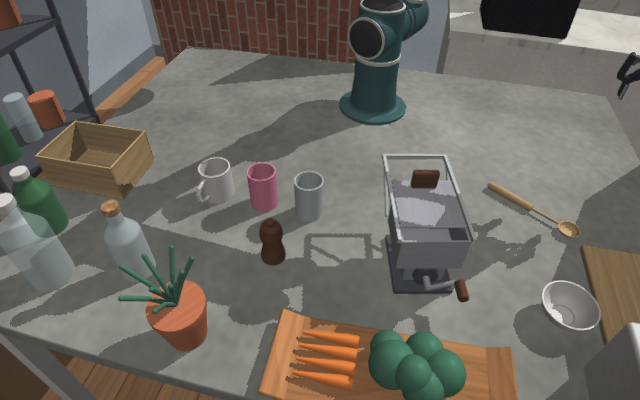

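View pics/top0.png

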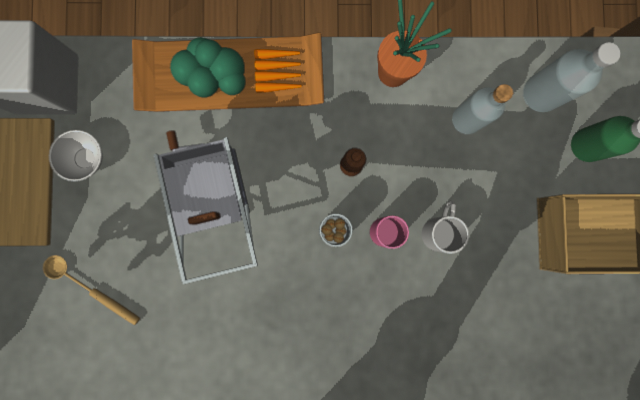

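The scene view shows the mill with its cover partly drawn (grip near 425,178). The metal tumbler is at (308,197) and the pink decoy at (263,187), with the mug and grinder beyond. In the top view, the tumbler with nuts is at (336,230), the rail ends are near (184,282) and (256,265), and the grip is at (204,217). Next I'll refine the mill pose.

```bash
cat >> h.py <<'E'
def mill_pts(p,d=0.0):
    x,y,a=p; c,s=np.cos(a),np.sin(a)
    L=np.array([[-.184,.0705,.156],[-.184,-.0705,.156],[.063,.0705,.156],[.063,-.0705,.156]])
    return np.c_[x+c*L[:,0]-s*L[:,1],y+s*L[:,0]+c*L[:,1],L[:,2]]
E
python3 - <<'E'
from h import *
m=[.604,.182,np.radians(10.7)]
for n,(u,v,w,h,k) in dict(top=(145,125,125,170,3),scene=(370,140,110,130,4)).items():
    c=read_camera(n);im=cv2.resize(c["image"][v:v+h,u:u+w,::-1],None,fx=k,fy=k,interpolation=cv2.INTER_CUBIC)
    for P in mill_pts(m):
        q=(proj(c,P)-[u,v]+.5)*k; print(n,proj(c,P).round(1)); cv2.circle(im,tuple(int(a) for a in q),3,(0,0,255),1)
    if n=="scene": im=cv2.copyMakeBorder(im,0,0,0,0,cv2.BORDER_CONSTANT)
    cv2.imwrite(f"pics/c_{n}.png",im)
a=cv2.imread("pics/c_top.png");b=cv2.imread("pics/c_scene.png")
H=max(a.shape[0],b.shape[0]);f=lambda i:cv2.copyMakeBorder(i,0,H-i.shape[0],0,0,cv2.BORDER_CONSTANT)
a,b=f(a),f(b);x=np.hstack([a,b])[:600,:800];cv2.imwrite("pics/c.png",x);print(x.shape)
E
```

```text
top [176.5 285.3]
top [252.1 270.3]
top [153.8 154.7]
top [228.2 140.7]
scene [450.6 153.3]
scene [386.5 150.9]
scene [476. 239.]
scene [396.6 236.1]
(520, 800, 3)
```

View pics/c.png

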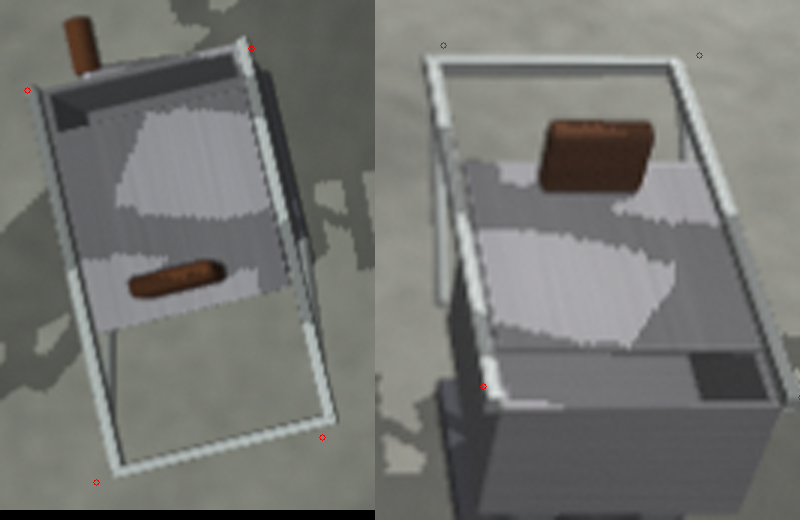

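```bash
python3 - <<'E'
from h import *
from scipy.optimize import least_squares
np.set_printoptions(precision=4,suppress=True)
T=read_camera("top");S=read_camera("scene")
ut=np.array([[182.4,283.3],[257,265],[156,154],[227,137.5]]);us=np.array([[446.3,154.3],[381.5,153.6],[476.3,241.3],[398.3,241.3]])
f=lambda p:np.r_[[proj(T,P)-u for P,u in zip(mill_pts(p),ut)],[proj(S,P)-u for P,u in zip(mill_pts(p),us)]].ravel()
r=least_squares(f,[.604,.182,.2],loss="soft_l1");print(r.x,np.degrees(r.x[2]),f(r.x).reshape(-1,2).round(1))
# grip top corners centre, top crop (~178,272)/3 ; scene top edge centre
m=r.x;ax=np.array([np.cos(m[2]),np.sin(m[2])])
for c,u in((T,(145+178/3,125+272/3)),(S,(370+(602-375)/4,140+124/4))):
    g=at_z(c,u,.194);print(g,(g[:2]-m[:2])@ax,(g[:2]-m[:2])@[-ax[1],ax[0]])
for n,c in(("top",T),("scene",S)):
    g=at_z(c,tip_of(n,"cover_grip")[0]["location"],.182);print(g,(g[:2]-m[:2])@ax,(g[:2]-m[:2])@[-ax[1],ax[0]])
E
```

```text
[0.6096 0.1806 0.2322] 13.305140183915503 [[-0.2 -0.3]
 [-0.  -0.4]
 [-2.6 -0.3]
 [ 0.1 -1.1]
 [-0.4 -0.6]
 [ 0.4 -0.5]
 [ 0.2 -1.5]
 [-1.  -1.6]]
[0.5366 0.1581 0.194 ] -0.0761995201761395 -0.005100909187561977
[0.5323 0.1635 0.194 ] -0.07922204936405079 0.001144520519488896
[0.5354 0.1658 0.182 ] -0.07561697086369935 0.002696113993590177
[0.5384 0.161  0.182 ] -0.07378258782101527 -0.002678355952548124
```

```bash
cat >> h.py <<'E'
M=np.array([.6096,.1806]);YAW=np.radians(13.3)
def m2w(x,y,z): return np.array([M[0]+np.cos(YAW)*x-np.sin(YAW)*y,M[1]+np.sin(YAW)*x+np.cos(YAW)*y,z])
def frame(z,y):  # tool axes from approach direction and closing line
    z=np.array(z,float);z/=np.linalg.norm(z);y=np.array(y,float);y-=z*(y@z);y/=np.linalg.norm(y)
    return R.from_matrix(np.c_[np.cross(y,z),y,z])
def plan(legs,start=None):  # legs: (pos,Rot,rows,fingers); rows in tool axes, rounded
    st=read_state();p,r=start or (np.array(st["tool_pos"]),R.from_rotvec(st["tcp_rot"]))
    for P,Q,n,f in legs:
        p0,r0=p.copy(),r;t=[];a=[];w=(r0.inv()*Q).as_rotvec()
        for k in range(1,n+1):
            g=p0+(P-p0)*k/n;G=r0*R.from_rotvec(w*k/n)
            s=np.round(r.inv().apply(g-p)/.05,2)+0.;v=np.round((r.inv()*G).as_rotvec(degrees=True)/6,2)+0.
            t.append(s.tolist());a.append(v.tolist());p=p+r.apply(s*.05);r=r*R.from_rotvec(v*6,degrees=True)
        print(f"fingers {[f]*n}\ntravel {t}\nrotation {a}\nmax {np.abs(t).max():.2f} {np.abs(a).max():.2f} end {p.round(4)}")
    return p,r
E
python3 - <<'E'
from h import *
Q=frame([0,0,-1],[np.cos(YAW),np.sin(YAW),0])
plan([(m2w(-.0755,0,.25),Q,12,1),(m2w(-.0755,0,.166),Q,3,1)])
E
```

```text
fingers [1, 1, 1, 1, 1, 1, 1, 1, 1, 1, 1, 1]
travel [[-0.75, -0.57, -0.03], [-0.8, -0.5, -0.03], [-0.83, -0.44, -0.03], [-0.87, -0.37, -0.04], [-0.89, -0.29, -0.03], [-0.92, -0.22, -0.03], [-0.93, -0.14, -0.03], [-0.94, -0.06, -0.03], [-0.94, 0.01, -0.03], [-0.94, 0.1, -0.03], [-0.93, 0.17, -0.03], [-0.91, 0.24, -0.04]]
rotation [[0.0, 0.0, 0.79], [0.0, 0.0, 0.8], [0.0, 0.0, 0.79], [0.0, 0.0, 0.79], [0.0, 0.0, 0.8], [0.0, 0.0, 0.79], [0.0, 0.0, 0.79], [0.0, 0.0, 0.8], [0.0, 0.0, 0.79], [0.0, 0.0, 0.79], [0.0, 0.0, 0.8], [0.0, 0.0, 0.79]]
max 0.94 0.80 end [0.536  0.1631 0.2502]
fingers [1, 1, 1]
travel [[0.0, 0.0, 0.56], [0.0, 0.0, 0.56], [0.0, 0.0, 0.56]]
rotation [[0.0, 0.0, 0.0], [0.0, 0.0, 0.0], [0.0, 0.0, 0.0]]
max 0.56 0.00 end [0.536  0.1631 0.1662]
```

Call:
apply_moves(fingers=[1,1,1,1,1,1,1,1,1,1,1,1], travel=[[-0.75,-0.57,-0.03],[-0.8,-0.5,-0.03],[-0.83,-0.44,-0.03],[-0.87,-0.37,-0.04],[-0.89,-0.29,-0.03],[-0.92,-0.22,-0.03],[-0.93,-0.14,-0.03],[-0.94,-0.06,-0.03],[-0.94,0.01,-0.03],[-0.94,0.1,-0.03],[-0.93,0.17,-0.03],[-0.91,0.24,-0.04]], rotation=[[0,0,0.79],[0,0,0.8],[0,0,0.79],[0,0,0.79],[0,0,0.8],[0,0,0.79],[0,0,0.79],[0,0,0.8],[0,0,0.79],[0,0,0.79],[0,0,0.8],[0,0,0.79]])

```text
time: 2.3
tool_pos: [0.5368, 0.1613, 0.2506]
tcp_rot: [1.953, 2.46, 0.001]
wrist_force: [1.2, -0.6, -0.1]
width: 0.997
grip_force: 0.0
```

```bash
python3 - <<'E'
from h import *
s=read_state();print(s["time"],s["tool_pos"],s["tcp_rot"],s["q"])
Q=frame([0,0,-1],[np.cos(YAW),np.sin(YAW),0])
plan([(m2w(-.0755,0,.166),Q,4,1)])
E
```

```text
2.3 [0.5368324  0.16128227 0.25062896] [1.95345492e+00 2.45999055e+00 9.74203842e-04] [2.47346102e-01 3.54748405e-02 1.82883026e+00 1.20670582e-04
 1.27659525e+00 1.87690966e-02]
fingers [1, 1, 1, 1]
travel [[0.01, 0.0, 0.42], [0.01, 0.0, 0.43], [0.01, 0.0, 0.42], [0.01, -0.01, 0.42]]
rotation [[0.0, 0.0, -0.01], [0.0, 0.0, -0.01], [0.0, 0.0, -0.01], [0.01, 0.0, 0.0]]
max 0.43 0.01 end [0.5359 0.1631 0.1661]
```

Call:
apply_moves(fingers=[1,1,1,1,1,0,0,0,0,0,0,0], travel=[[0,0,0.42],[0,0,0.42],[0,0,0.42],[0,0,0.42],[0,0,0],[0,0,0],[0,0,0],[0,0,0],[0,0,0],[0,0,0],[0,0,0],[0,0,0]], rotation=[[0,0,0],[0,0,0],[0,0,0],[0,0,0],[0,0,0],[0,0,0],[0,0,0],[0,0,0],[0,0,0],[0,0,0],[0,0,0],[0,0,0]], newtons=30)

```text
time: 3.5
tool_pos: [0.5363, 0.1632, 0.1672]
tcp_rot: [1.949, 2.464, 0.001]
wrist_force: [-2.8, 0.5, 5.9]
width: 0.157
grip_force: 32.3
```

Call:
apply_moves(fingers=[0,0,0,0,0,0,0,0,0,0,0,0], travel=[[0,-0.1,0],[0,-0.2,0],[0,-0.2,0],[0,-0.2,0],[0,-0.2,0],[0,-0.2,0],[0,-0.2,0],[0,-0.2,0],[0,-0.1,0],[0,-0.06,0],[0,-0.06,0],[0,0,0]], rotation=[[0,0,0],[0,0,0],[0,0,0],[0,0,0],[0,0,0],[0,0,0],[0,0,0],[0,0,0],[0,0,0],[0,0,0],[0,0,0],[0,0,0]])

```text
time: 4.7
tool_pos: [0.452, 0.1431, 0.1671]
tcp_rot: [1.948, 2.463, 0.002]
wrist_force: [-0.1, -0.5, 6.7]
width: 0.157
grip_force: 32.5
```

```bash
python3 - <<'E'
from h import *
s=read_state();print(s["time"],s["tool_pos"],s["q"],s["wrist_force"])
p=s["tool_pos"][:2]-M;print(p@[np.cos(YAW),np.sin(YAW)],p@[-np.sin(YAW),np.cos(YAW)])
E
```

```text
4.7 [0.45199169 0.14305898 0.16714537] [ 2.54201528e-01 -7.08569280e-02  2.09191284e+00 -3.25656375e-04
  1.11901082e+00  2.21771216e-02] [-0.06485595 -0.46186392  6.72840735]
-0.16201737525973242 -0.0002763810891571253
```

Call:
apply_moves(fingers=[0,0,0,0,0], travel=[[0,-0.06,0],[0,-0.06,0],[0,-0.04,0],[0,0,0],[0,0,0]], rotation=[[0,0,0],[0,0,0],[0,0,0],[0,0,0],[0,0,0]])

```text
time: 5.2
tool_pos: [0.4517, 0.143, 0.1673]
tcp_rot: [1.943, 2.455, 0.022]
wrist_force: [25.4, 7.2, -13.4]
width: 0.159
grip_force: 35.2
```

Call:
apply_moves(fingers=[0,1,1,1,1,1,1,1,1,1,1,1], travel=[[0,0.16,0],[0,0,0],[0,0,0],[0,0,0],[0,0,-0.6],[0,0,-0.8],[0,0,-0.8],[0,0,-0.5],[0,0,0],[0,0,0],[0,0,0],[0,0,0]], rotation=[[0,0,0],[0,0,0],[0,0,0],[0,0,0],[0,0,0],[0,0,0],[0,0,0],[-1,0,0],[-1,0,0],[-1,0,0],[-1,0,0],[0,0,0]])

```text
time: 6.4
tool_pos: [0.4485, 0.1424, 0.2982]
tcp_rot: [1.765, 2.232, 0.471]
wrist_force: [-1.0, 0.2, -1.6]
width: 1.001
grip_force: 0.0
```

```bash
python3 - <<'E'
from h import *
s=read_state();print(s["time"],s["tool_pos"],s["tcp_rot"],s["q"],s["wrist_force"])
q=s["q"];p=s["tool_pos"];L1,L2=.5107,.565
r=np.hypot(p[0],p[1]);a=q[1]+q[2]+q[4];print("pitch",a, "D est from r",(r-L1*np.sin(q[1])-L2*np.sin(q[1]+q[2]))/np.sin(a),
 "from z",(p[2]-L1*np.cos(q[1])-L2*np.cos(q[1]+q[2])+.0963)/(1+np.cos(a)))
print(R.from_rotvec(s["tcp_rot"]).as_matrix(), tip_of("top","cover_grip")[:1])
E
```

```text
6.4 [0.44853661 0.14244209 0.29820628] [1.7654566  2.23204838 0.47109607] [ 0.26408435 -0.46303588  2.19751286 -0.0153842   0.99129214  0.03740342] [-0.96186194  0.19270049 -1.63996733]
pitch 2.7257691174225824 D est from r 0.34974035985757757 from z 0.34793762163480996
[[-2.30290668e-01  8.90095244e-01  3.93314969e-01]
 [ 9.73121886e-01  2.10669047e-01  9.30180012e-02]
 [-6.44091153e-05  4.04164582e-01 -9.14686278e-01]] [{'location': [201.7, 216.6], 'p': 0.87}]
```

```bash
cat >> h.py <<'E'
L1,L2,D,H=.5107,.565,.349,.2525
LO=np.array([-2.63,-.94,.31,-1.31,0,-2.55]);HI=np.array([2.63,2.18,2.57,4.45,2.66,2.55])
def ik(p,r):  # joint angles and margin to the nearest range end (negative: impossible)
    z=r.apply([0,0,1]);w=np.asarray(p)-D*z;rr=np.hypot(w[0],w[1]);d=np.hypot(rr,w[2]-H)
    c=(d*d-L1**2-L2**2)/(2*L1*L2)
    if abs(c)>1: return None,-9
    q1=np.arctan2(w[1],w[0]);q3=np.arccos(c);q2=np.arctan2(rr,w[2]-H)-np.arctan2(L2*np.sin(q3),L1+L2*c)
    m=((R.from_euler("ZY",[q1,q2+q3])).inv()*r*R.from_euler("z",-90,degrees=True)).as_matrix()
    q5=np.arccos(np.clip(m[2,2],-1,1));q4=np.arctan2(m[1,2],m[0,2]);q6=np.arctan2(m[2,1],-m[2,0])
    if q4<LO[3]: q4+=2*np.pi
    q=np.array([q1,q2,q3,q4,q5,q6]);return q,min((q-LO).min(),(HI-q).min())
def aim(az,e): az,e=np.radians([az,e]);return np.array([np.cos(az)*np.cos(e),np.sin(az)*np.cos(e),-np.sin(e)])
def side(az,e,sg):  # tool aimed at azimuth, e below level, closing line level
    a=np.radians(az);return frame(aim(az,e),sg*np.array([-np.sin(a),np.cos(a),0]))
E
python3 - <<'E'
from h import *
np.set_printoptions(precision=2,suppress=True)
s=read_state();print("check",ik(s["tool_pos"],R.from_rotvec(s["tcp_rot"]))[0]-s["q"])
cup=np.array([.511,-.082])
for sg in(1,-1):
  for e in(10,20,30,35):
    for az in range(-60,91,15):
      r=side(az,e,sg);p=np.r_[cup,.06]+.019*aim(az,e);q,m=ik(p,r)
      if m>0.03: print(sg,e,az,q,round(m,2),"wristz",round((p-D*aim(az,e))[2],3))
E
```

```text
check [ 0.08  0.   -0.   -0.04  0.    0.09]
1 10 30 [-0.82  0.58  2.46  1.78  1.37  1.67] 0.11 wristz 0.117
1 10 45 [-0.84  0.62  2.3   1.48  1.41  1.79] 0.27 wristz 0.117
1 10 60 [-0.81  0.67  2.13  1.25  1.5   1.89] 0.44 wristz 0.117
1 10 75 [-0.75  0.74  1.97  1.06  1.61  1.95] 0.6 wristz 0.117
1 10 90 [-0.67  0.81  1.81  0.9   1.73  1.98] 0.57 wristz 0.117
1 20 30 [-0.77  0.41  2.49  1.75  1.17  1.83] 0.08 wristz 0.173
1 20 45 [-0.8   0.48  2.33  1.44  1.25  1.92] 0.24 wristz 0.173
1 20 60 [-0.78  0.55  2.17  1.2   1.35  1.99] 0.4 wristz 0.173
1 20 75 [-0.72  0.63  2.    1.01  1.48  2.02] 0.53 wristz 0.173
1 20 90 [-0.65  0.7   1.85  0.84  1.6   2.03] 0.52 wristz 0.173
1 30 30 [-0.71  0.26  2.49  1.66  0.96  2.03] 0.08 wristz 0.225
1 30 45 [-0.74  0.34  2.34  1.36  1.09  2.09] 0.23 wristz 0.225
1 30 60 [-0.73  0.43  2.19  1.13  1.22  2.11] 0.38 wristz 0.225
1 30 75 [-0.69  0.52  2.04  0.94  1.35  2.11] 0.44 wristz 0.225
1 30 90 [-0.62  0.6   1.89  0.78  1.48  2.09] 0.46 wristz 0.225
1 35 30 [-0.67  0.19  2.48  1.59  0.86  2.15] 0.09 wristz 0.249
1 35 45 [-0.71  0.29  2.34  1.3   
[... 819 characters left out ...]
5  0.7   1.85  0.84  1.6  -1.11] 0.72 wristz 0.173
-1 30 30 [-0.71  0.26  2.49  1.66  0.96 -1.11] 0.08 wristz 0.225
-1 30 45 [-0.74  0.34  2.34  1.36  1.09 -1.05] 0.23 wristz 0.225
-1 30 60 [-0.73  0.43  2.19  1.13  1.22 -1.03] 0.38 wristz 0.225
-1 30 75 [-0.69  0.52  2.04  0.94  1.35 -1.03] 0.53 wristz 0.225
-1 30 90 [-0.62  0.6   1.89  0.78  1.48 -1.05] 0.68 wristz 0.225
-1 35 30 [-0.67  0.19  2.48  1.59  0.86 -0.99] 0.09 wristz 0.249
-1 35 45 [-0.71  0.29  2.34  1.3   1.01 -0.96] 0.23 wristz 0.249
-1 35 60 [-0.7   0.38  2.2   1.08  1.15 -0.96] 0.37 wristz 0.249
-1 35 75 [-0.66  0.47  2.05  0.9   1.29 -0.98] 0.52 wristz 0.249
-1 35 90 [-0.6   0.55  1.92  0.75  1.42 -1.02] 0.65 wristz 0.249
```

```bash
python3 - <<'E'
s=open("h.py").read()
s=s.replace("rr=np.hypot(w[0],w[1]);d=","rho=np.hypot(w[0],w[1]);rr=np.sqrt(max(rho**2-.025**2,0));d=").replace("q1=np.arctan2(w[1],w[0]);","q1=np.arctan2(w[1],w[0])-np.arcsin(.025/rho);")
open("h.py","w").write(s)
E
python3 - <<'E'
from h import *
np.set_printoptions(precision=2,suppress=True)
s=read_state();print("check",ik(s["tool_pos"],R.from_rotvec(s["tcp_rot"]))[0]-s["q"])
cup=np.array([.511,-.082])
for e in(0,10,20,30,40):
    for az in range(-80,46,5):
      r=side(az,e,-1);p=np.r_[cup,.06]+.019*aim(az,e);q,m=ik(p,r)
      if m>0.0: print(e,az,q,round(m,2))
# pour end: cup axis in tool for grasp elevation e0; mouth .04 above grasp
print("pour")
from itertools import product
out=[]
for e0,az,e,roll in product((20,30),range(-30,120,15),(-20,-10,0,10),(-150,-130,-115,115,130,150,180)):
    up=side(0,e0,-1).inv().apply([0,0,1])
    r=side(az,e,-1)*R.from_euler("z",roll,degrees=True);ax=r.apply(up);t=np.degrees(np.arccos(ax[2]))
    g=m2w(.0,0,.22)-.04*ax;q,m=ik(g+.019*r.apply([0,0,1]),r)
    if m>.08 and t>118: out.append((e0,az,e,roll,round(t),round(m,2),round(g[2],3),q,np.round(ax,2)))
for o in out: print(*o)
E
```

```text
check [-0. -0.  0.  0.  0. -0.]
0 -45 [ 0.42  0.76  2.45  4.35  1.59 -1.51] 0.1
0 -40 [ 0.38  0.76  2.49  4.22  1.63 -1.47] 0.08
0 -35 [ 0.32  0.78  2.54  4.08  1.67 -1.43] 0.03
0 15 [-0.81  0.78  2.55  2.06  1.66 -1.74] 0.02
0 20 [-0.86  0.77  2.51  1.93  1.62 -1.7 ] 0.06
0 25 [-0.89  0.76  2.46  1.82  1.59 -1.65] 0.11
0 30 [-0.91  0.75  2.42  1.71  1.57 -1.6 ] 0.15
0 35 [-0.91  0.75  2.37  1.62  1.57 -1.55] 0.2
0 40 [-0.91  0.76  2.31  1.53  1.57 -1.5 ] 0.26
0 45 [-0.91  0.76  2.26  1.45  1.59 -1.45] 0.31
10 -80 [ 0.43  0.68  2.12 -1.27  1.49 -1.9 ] 0.04
10 -45 [ 0.41  0.58  2.5   4.34  1.37 -1.64] 0.07
10 -40 [ 0.37  0.57  2.55  4.21  1.38 -1.59] 0.02
10 20 [-0.84  0.57  2.56  1.95  1.39 -1.56] 0.01
10 25 [-0.87  0.57  2.51  1.82  1.38 -1.52] 0.06
10 30 [-0.89  0.58  2.46  1.71  1.38 -1.47] 0.11
10 35 [-0.9   0.59  2.41  1.61  1.39 -1.43] 0.16
10 40 [-0.9   0.6   2.36  1.51  1.4  -1.39] 0.21
10 45 [-0.9   0.62  2.3   1.42  1.42 -1.35] 0.27
20 -80 [ 0.41  0.56  2.15 -1.22  1.35 -2.  ] 0.09
20 -75 [ 0.42  0.53  2.2  -1.29  1.31 -1.98] 0.02
20 -45 [ 0.36  0.39  2.52  4.37  1.14 -1.79
[... 20959 characters left out ...]
-0.98]
30 105 -10 130 129 0.66 0.245 [-0.22  0.71  1.78  1.28  2.    1.33] [ 0.74 -0.21 -0.64]
30 105 -10 150 146 0.66 0.253 [-0.22  0.71  1.76  1.29  2.    1.7 ] [ 0.51 -0.24 -0.83]
30 105 -10 180 160 0.3 0.258 [-0.21  0.73  1.72  1.31  2.    2.25] [ 0.09 -0.33 -0.94]
30 105 0 130 124 0.77 0.242 [-0.22  0.63  1.79  1.19  1.89  1.36] [ 0.77 -0.31 -0.56]
30 105 0 150 139 0.77 0.25 [-0.22  0.63  1.77  1.21  1.89  1.73] [ 0.55 -0.37 -0.75]
30 105 0 180 150 0.27 0.255 [-0.21  0.64  1.73  1.22  1.89  2.28] [ 0.13 -0.48 -0.87]
30 105 10 150 131 0.77 0.246 [-0.2   0.55  1.77  1.12  1.78  1.78] [ 0.58 -0.49 -0.65]
30 105 10 180 140 0.22 0.251 [-0.19  0.56  1.73  1.13  1.78  2.33] [ 0.17 -0.62 -0.77]
```

```bash
cat >> h.py <<'E'
def check(legs,start):  # worst range margin and joint step per row along straight legs
    p,r=start;q0,_=ik(p,r)
    for P,Q,n,*_ in legs:
        w=(r.inv()*Q).as_rotvec();M_=[];J=[]
        for k in range(1,n+1):
            q,m=ik(p+(P-p)*k/n,r*R.from_rotvec(w*k/n));M_.append(m)
            if q is None: break
            J.append(np.abs(q-q0));q0=q
        print("angle",np.degrees(np.linalg.norm(w)).round(),"margin",round(min(M_),3),"step",np.max(J,axis=0).round(2),"q",q0.round(2));p,r=P,Q
E
python3 - <<'E'
from h import *
from scipy.optimize import least_squares
T=read_camera("top");S=read_camera("scene");a=np.linspace(0,2*np.pi,72)
def bb(c,p):
    u=np.array([proj(c,[p[0]+.033*np.cos(t),p[1]+.033*np.sin(t),z]) for t in a for z in(0,.1)]);return np.r_[u.min(0),u.max(0)]
obs=[]
for n,c,g in(("top",T,(.512,-.081,.1)),("scene",S,(.512,-.081,.05))):
    d=min(regions_of(n,"cup"),key=lambda d:np.hypot(*(np.array(d["bbox"][:2])+np.array(d["bbox"][2:])/2-proj(c,g))))
    b=d["bbox"];obs.append(np.array([b[0]-.5,b[1]-.5,b[0]+b[2]-.5,b[1]+b[3]-.5]))
f=lambda p:np.r_[bb(T,p)-obs[0],bb(S,p)-obs[1]]
x=least_squares(f,[.512,-.081]).x;print("cup",x,f(x).round(1))
for d in tip_of("top","cover_grip")[:1]: print("grip mill x",(at_z(T,d["location"],.182)[:2]-M)@[np.cos(YAW),np.sin(YAW)])
s=read_state();st=(np.array(s["tool_pos"]),R.from_rotvec(s["tcp_rot"]))
for az,e in((20,10),(25,10),(25,15),(30,15)):
    Q=side(az,e,-1);g=np.r_[x,.06]+.019*aim(az,e);print(az,e)
    check([(g+[0,0,.22],Q,30),(g,Q,8)],st)
    check([(np.array([.46,-.05,.38]),side(70,30,-1),20),(g+[0,0,.15],Q,14),(g,Q,8)],st)
E
```

```text
cup [ 0.51138178 -0.08176765] [ 0.1 -0.1 -2.1  2.2 -2.5 -1.6 -0.2  3.8]
grip mill x -0.1557409096407012
20 10
angle 99.0 margin -0.028 step [0.05 0.03 0.02 0.07 0.02 0.05] q [-0.84 -0.2   2.6   1.73  1.19 -0.83]
angle 0.0 margin -0.052 step [0.   0.1  0.02 0.04 0.03 0.1 ] q [-0.84  0.57  2.56  1.95  1.39 -1.56]
angle 65.0 margin 0.386 step [0.08 0.03 0.01 0.09 0.04 0.08] q [-0.8  -0.07  2.02  0.91  1.74 -0.56]
angle 54.0 margin -0.052 step [0.03 0.04 0.05 0.11 0.04 0.08] q [-0.84  0.02  2.62  1.83  1.24 -1.08]
angle 0.0 margin -0.052 step [0.   0.07 0.02 0.02 0.02 0.07] q [-0.84  0.57  2.56  1.95  1.39 -1.56]
25 10
angle 97.0 margin 0.022 step [0.06 0.03 0.02 0.07 0.02 0.05] q [-0.87 -0.14  2.55  1.65  1.27 -0.83]
angle 0.0 margin -0.001 step [0.   0.09 0.02 0.03 0.02 0.09] q [-0.87  0.57  2.51  1.82  1.38 -1.52]
angle 65.0 margin 0.386 step [0.08 0.03 0.01 0.09 0.04 0.08] q [-0.8  -0.07  2.02  0.91  1.74 -0.56]
angle 49.0 margin -0.0 step [0.02 0.04 0.04 0.09 0.04 0.07] q [-0.87  0.07  2.57  1.72  1.29 -1.06]
angle 0.0 margin -0.001 step [0.   0.06 0.01 0.02 0.01 0.06] q [-0.87  0.5
[... 344 characters left out ...]
0 margin 0.009 step [0.02 0.03 0.04 0.09 0.04 0.06] q [-0.85 -0.01  2.56  1.65  1.2  -0.95]
angle 0.0 margin 0.003 step [0.   0.06 0.01 0.02 0.01 0.06] q [-0.85  0.48  2.53  1.82  1.27 -1.44]
30 15
angle 91.0 margin 0.093 step [0.05 0.02 0.01 0.07 0.02 0.05] q [-0.87 -0.14  2.48  1.5   1.26 -0.73]
angle 0.0 margin 0.056 step [0.   0.09 0.02 0.03 0.01 0.09] q [-0.87  0.49  2.48  1.7   1.28 -1.4 ]
angle 65.0 margin 0.386 step [0.08 0.03 0.01 0.09 0.04 0.08] q [-0.8  -0.07  2.02  0.91  1.74 -0.56]
angle 43.0 margin 0.061 step [0.01 0.03 0.04 0.08 0.04 0.05] q [-0.87  0.04  2.51  1.56  1.26 -0.95]
angle 0.0 margin 0.056 step [0.   0.06 0.01 0.02 0.01 0.06] q [-0.87  0.49  2.48  1.7   1.28 -1.4 ]
```

```bash
cat >> h.py <<'E'
CUP=np.array([.5115,-.0815]);AZ,EL=28,20;QG=side(AZ,EL,-1);G=np.r_[CUP,.06]+.019*aim(AZ,EL)
E
python3 - <<'E'
from h import *
s=read_state();st=(np.array(s["tool_pos"]),R.from_rotvec(s["tcp_rot"]))
L=[(G+[0,0,.2],QG,18,.93),(G+[0,0,.065],QG,4,.93)]
check(L,st);print(plan(L)[1].as_rotvec())
E
```

```text
angle 90.0 margin 0.082 step [0.08 0.04 0.02 0.1  0.03 0.07] q [-0.84 -0.17  2.49  1.46  1.16 -0.68]
angle 0.0 margin 0.04 step [0.   0.1  0.02 0.05 0.01 0.11] q [-0.84  0.19  2.53  1.64  1.15 -1.12]
fingers [0.93, 0.93, 0.93, 0.93, 0.93, 0.93, 0.93, 0.93, 0.93, 0.93, 0.93, 0.93, 0.93, 0.93, 0.93, 0.93, 0.93, 0.93]
travel [[-0.25, 0.0, 0.06], [-0.26, 0.02, 0.05], [-0.25, 0.03, 0.04], [-0.26, 0.06, 0.03], [-0.24, 0.07, 0.02], [-0.25, 0.08, 0.01], [-0.24, 0.11, 0.0], [-0.23, 0.12, 0.0], [-0.22, 0.14, -0.01], [-0.21, 0.15, -0.01], [-0.19, 0.17, -0.02], [-0.19, 0.18, -0.03], [-0.17, 0.2, -0.02], [-0.15, 0.2, -0.03], [-0.14, 0.22, -0.02], [-0.12, 0.23, -0.03], [-0.1, 0.24, -0.02], [-0.08, 0.25, -0.03]]
rotation [[-0.25, 0.4, 0.69], [-0.24, 0.4, 0.69], [-0.24, 0.4, 0.68], [-0.25, 0.4, 0.69], [-0.24, 0.41, 0.69], [-0.25, 0.4, 0.69], [-0.25, 0.4, 0.69], [-0.24, 0.4, 0.68], [-0.25, 0.4, 0.69], [-0.24, 0.4, 0.69], [-0.25, 0.4, 0.69], [-0.24, 0.4, 0.68], [-0.25, 0.4, 0.69], [-0.24, 0.4, 0.69], [-0.25, 0.41, 0.69], [-0.24, 0.4, 0.69], [-0.25, 0.4, 0.68], [-0.24, 0.4, 0.69]]
max 0.26 0.69 end [ 0.5273 -0.0733  0.2536]
fingers [0.93, 0.93, 0.93, 0.93]
travel [[-0.63, 0.0, 0.23], [-0.64, 0.0, 0.23], [-0.63, 0.0, 0.23], [-0.64, 0.0, 0.24]]
rotation [[0.0, 0.0, 0.0], [0.0, 0.0, 0.0], [0.0, 0.0, 0.0], [0.0, 0.0, 0.0]]
max 0.64 0.00 end [ 0.5276 -0.0732  0.1184]
[-2.2976372  -0.57337492 -1.6092176 ]
```

Call:
apply_moves(fingers=[0.93,0.93,0.93,0.93,0.93,0.93,0.93,0.93,0.93,0.93,0.93,0.93], travel=[[-0.25,0.0,0.06],[-0.26,0.02,0.05],[-0.25,0.03,0.04],[-0.26,0.06,0.03],[-0.24,0.07,0.02],[-0.25,0.08,0.01],[-0.24,0.11,0.0],[-0.23,0.12,0.0],[-0.22,0.14,-0.01],[-0.21,0.15,-0.01],[-0.19,0.17,-0.02],[-0.19,0.18,-0.03]], rotation=[[-0.25,0.4,0.69],[-0.24,0.4,0.69],[-0.24,0.4,0.68],[-0.25,0.4,0.69],[-0.24,0.41,0.69],[-0.25,0.4,0.69],[-0.25,0.4,0.69],[-0.24,0.4,0.68],[-0.25,0.4,0.69],[-0.24,0.4,0.69],[-0.25,0.4,0.69],[-0.24,0.4,0.68]])

```text
time: 7.9
tool_pos: [0.5026, -0.0028, 0.2696]
tcp_rot: [-2.387, -1.277, -1.382]
wrist_force: [-0.2, 0.0, 0.2]
width: 0.933
grip_force: 0.0
```

Call:
apply_moves(fingers=[0.93,0.93,0.93,0.93,0.93,0.93,0.93,0.93,0.93,0.93,0.93,0.93], travel=[[-0.17,0.2,-0.02],[-0.15,0.2,-0.03],[-0.14,0.22,-0.02],[-0.12,0.23,-0.03],[-0.1,0.24,-0.02],[-0.08,0.25,-0.03],[-0.63,0.0,0.23],[-0.64,0.0,0.23],[-0.63,0.0,0.23],[-0.64,0.0,0.24],[0,0,0],[0,0,0]], rotation=[[-0.25,0.4,0.69],[-0.24,0.4,0.69],[-0.25,0.41,0.69],[-0.24,0.4,0.69],[-0.25,0.4,0.68],[-0.24,0.4,0.69],[0,0,0],[0,0,0],[0,0,0],[0,0,0],[0,0,0],[0,0,0]])

```text
time: 9.1
tool_pos: [0.5271, -0.0738, 0.1174]
tcp_rot: [-2.296, -0.57, -1.608]
wrist_force: [0.5, -0.2, 0.9]
width: 0.93
grip_force: 0.0
```

```bash
python3 - <<'E'
from h import *
s=read_state();r=R.from_rotvec(s["tcp_rot"])
print(s["time"],s["tool_pos"],"want",G+[0,0,.065],"rot err deg",(r.inv()*QG).as_rotvec(degrees=True).round(2),s["q"].round(2))
im=[]
for n,(u,v,w,h) in dict(top=(270,150,180,150),scene=(200,120,180,150)).items():
    c=read_camera(n);i=c["image"][:,:,::-1].copy()
    im.append(cv2.resize(i[v:v+h,u:u+w],(400,333),interpolation=cv2.INTER_CUBIC))
cv2.imwrite("pics/hov.png",np.hstack(im))
plan([(G,QG,5,.93)])
E
```

```text
9.1 [ 0.5271262  -0.07375007  0.11738674] want [ 0.52726429 -0.07311798  0.11850162] rot err deg [-0.08 -0.06 -0.16] [-0.84  0.2   2.53  1.65  1.16 -1.12]
fingers [0.93, 0.93, 0.93, 0.93, 0.93]
travel [[-0.25, -0.01, 0.09], [-0.25, 0.0, 0.09], [-0.25, -0.01, 0.09], [-0.25, -0.01, 0.09], [-0.24, 0.0, 0.09]]
rotation [[0.0, 0.0, 0.01], [0.0, -0.01, 0.0], [0.0, 0.0, 0.01], [0.01, -0.01, 0.0], [0.0, 0.0, 0.01]]
max 0.25 0.01 end [ 0.5272 -0.0733  0.0537]
```

View pics/hov.png

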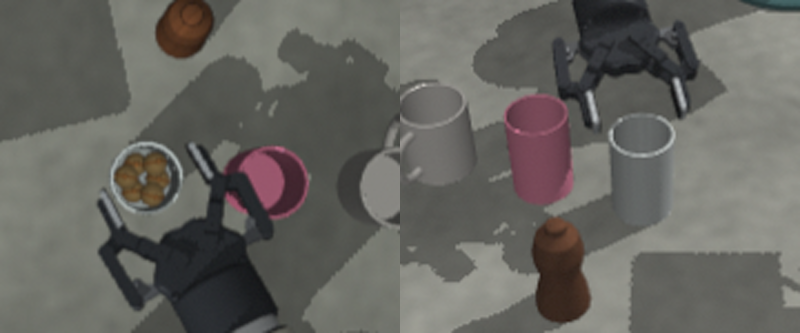

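The crops show the open fingertips straddling the tumbler axis at (147,178). The right-hand knuckle at (265,215) lies over the edge of the pink cup, so I'll use a steeper approach to clear it.

```bash
cat >> h.py <<'E'
AZ,EL,GH=28,38,.068;QG=side(AZ,EL,-1);G=np.r_[CUP,GH]+.022*aim(AZ,EL)
E
python3 - <<'E'
from h import *
s=read_state();st=(np.array(s["tool_pos"]),R.from_rotvec(s["tcp_rot"]))
L=[(G+[0,0,.075],QG,5,.93),(G,QG,4,.93)]
check(L,st);plan(L)
E
```

```text
angle 18.0 margin 0.047 step [0.04 0.06 0.02 0.09 0.07 0.12] q [-0.69 -0.06  2.47  1.31  0.85 -0.6 ]
angle 0.0 margin 0.08 step [0.   0.05 0.01 0.05 0.01 0.07] q [-0.69  0.13  2.49  1.51  0.82 -0.89]
fingers [0.93, 0.93, 0.93, 0.93, 0.93]
travel [[0.04, -0.01, -0.01], [0.03, 0.0, -0.02], [0.04, -0.01, -0.02], [0.03, 0.0, -0.02], [0.03, -0.01, -0.02]]
rotation [[0.0, -0.6, 0.01], [0.0, -0.61, 0.0], [0.01, -0.6, 0.01], [0.0, -0.61, 0.0], [0.0, -0.6, 0.01]]
max 0.04 0.61 end [ 0.527  -0.0732  0.1294]
fingers [0.93, 0.93, 0.93, 0.93]
travel [[-0.3, 0.0, 0.23], [-0.29, 0.0, 0.23], [-0.3, 0.0, 0.23], [-0.29, 0.0, 0.23]]
rotation [[0.0, 0.0, 0.0], [0.0, 0.0, 0.0], [0.0, 0.0, 0.0], [0.0, 0.0, 0.0]]
max 0.30 0.00 end [ 0.5269 -0.0732  0.0546]
```

Call:
apply_moves(fingers=[0.93,0.93,0.93,0.93,0.93,0.93,0.93,0.93,0.93,0.93], travel=[[0.04,-0.01,-0.01],[0.03,0,-0.02],[0.04,-0.01,-0.02],[0.03,0,-0.02],[0.03,-0.01,-0.02],[-0.3,0,0.23],[-0.29,0,0.23],[-0.3,0,0.23],[-0.29,0,0.23],[0,0,0]], rotation=[[0,-0.6,0.01],[0,-0.61,0],[0.01,-0.6,0.01],[0,-0.61,0],[0,-0.6,0.01],[0,0,0],[0,0,0],[0,0,0],[0,0,0],[0,0,0]])

```text
time: 10.2
tool_pos: [0.5261, -0.0721, 0.0541]
tcp_rot: [-2.568, -0.64, -1.253]
wrist_force: [0.0, 1.0, 0.4]
width: 0.931
grip_force: 0.0
```

```bash
python3 - <<'E'
from h import *
s=read_state();r=R.from_rotvec(s["tcp_rot"])
print(s["time"],s["tool_pos"],"want",G,"rot err",(r.inv()*QG).as_rotvec(degrees=True).round(2),s["wrist_force"])
im=[]
for n,(u,v,w,h) in dict(top=(270,150,180,150),scene=(200,120,180,150)).items():
    c=read_camera(n);i=c["image"][:,:,::-1].copy()
    im.append(cv2.resize(i[v:v+h,u:u+w],(400,333),interpolation=cv2.INTER_CUBIC))
cv2.imwrite("pics/gr.png",np.hstack(im))
E
```

```text
10.2 [ 0.52608212 -0.07212152  0.05414644] want [ 0.52680699 -0.07336113  0.05445545] rot err [-0.03 -0.   -0.03] [0.00423739 0.99394716 0.35513963]
```

View pics/gr.png

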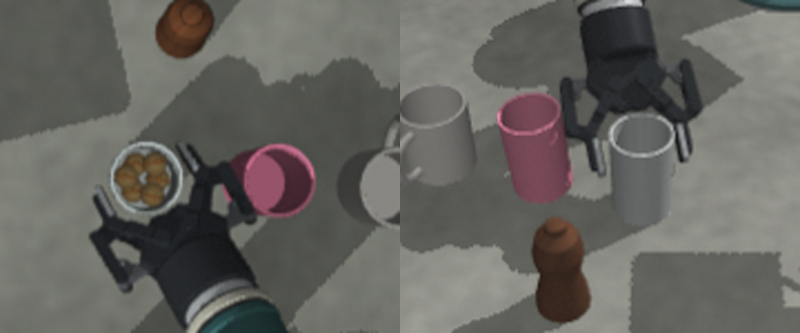

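The tumbler sits between the open fingers. The pink cup was nudged a few mm but still stands, and the mug was not touched. Next I'll close and lift.

Call:
apply_moves(fingers=[0,0,0,0,0,0,0,0,0,0,0,0], travel=[[0,0,0],[0,0,0],[0,0,0],[0,0,0],[0,0,0],[0,0,0],[0.2,0,-0.15],[0.3,0,-0.23],[0.5,0,-0.4],[0.5,0,-0.4],[0.3,0,-0.23],[0,0,0]], rotation=[[0,0,0],[0,0,0],[0,0,0],[0,0,0],[0,0,0],[0,0,0],[0,0,0],[0,0,0],[0,0,0],[0,0,0],[0,0,0],[0,0,0]], newtons=60)

```text
time: 11.5
tool_pos: [0.5273, -0.0739, 0.1707]
tcp_rot: [-2.571, -0.643, -1.257]
wrist_force: [0.1, -0.9, -2.0]
width: 0.745
grip_force: 66.7
```

```bash
cat >> h.py <<'E'
def rows_about(Q0,Q1,n,mouth0,mouth1,c):  # legs keeping tool-fixed point c on the line mouth0-mouth1
    w=(Q0.inv()*Q1).as_rotvec();o=[]
    for k in range(1,n+1):
        Q=Q0*R.from_rotvec(w*k/n);o.append((mouth0+(mouth1-mouth0)*k/n-Q.apply(c),Q,1,0))
    return o
UP=QG.inv().apply([0,0,1]);MC=np.array([0,0,-.022])+(.1-GH)*UP   # cup axis, mouth centre in tool
E
python3 - <<'E'
from h import *
s=read_state();print(s["time"],s["tool_pos"],s["width"],s["grip_force"],"com",G)
Q0=side(90,EL,-1)
for e2 in(0,-15,-25):
  for roll in(120,135,150,165):
    Q=side(90,e2,-1)*R.from_euler("z",roll,degrees=True);ax=Q.apply(UP)
    a=Q.apply([0,0,1])
    L=rows_about(Q0,Q,30,m2w(-.005,.005,.225),m2w(-.005,.005,.225),MC)
    ms=[ik(l[0],l[1])[1] for l in L];ts=[np.degrees(np.arccos(l[1].apply(UP)[2])) for l in L]
    print(e2,roll,"tilt",round(ts[-1]),ax.round(2),"margin",round(min(ms),2),"grasp z",round((L[-1][0]-.019*a)[2],3),"mono",np.all(np.diff(ts)>0),"angle",np.degrees((Q0.inv()*Q).magnitude()).round())
check([(np.array([.53,-.03,.27]),QG,4),(m2w(-.005,.005,.225)-Q0.apply(MC),Q0,14)],(s["tool_pos"],R.from_rotvec(s["tcp_rot"])))
E
```

```text
11.5 [ 0.52732021 -0.07391079  0.17065155] 0.7452723191392068 66.72106723226491 com [ 0.52680699 -0.07336113  0.05445545]
0 120 tilt 113 [ 0.68 -0.62 -0.39] margin 0.6 grasp z 0.238 mono True angle 124.0
0 135 tilt 124 [ 0.56 -0.62 -0.56] margin 0.6 grasp z 0.243 mono True angle 138.0
0 150 tilt 133 [ 0.39 -0.62 -0.68] margin 0.62 grasp z 0.247 mono True angle 152.0
0 165 tilt 140 [ 0.2  -0.62 -0.76] margin 0.59 grasp z 0.249 mono True angle 166.0
-15 120 tilt 123 [ 0.68 -0.49 -0.54] margin 0.61 grasp z 0.243 mono True angle 127.0
-15 135 tilt 134 [ 0.56 -0.45 -0.7 ] margin 0.62 grasp z 0.248 mono True angle 140.0
-15 150 tilt 145 [ 0.39 -0.42 -0.82] margin 0.63 grasp z 0.252 mono True angle 153.0
-15 165 tilt 153 [ 0.2  -0.4  -0.89] margin 0.64 grasp z 0.254 mono True angle 167.0
-25 120 tilt 128 [ 0.68 -0.39 -0.62] margin 0.61 grasp z 0.246 mono True angle 130.0
-25 135 tilt 140 [ 0.56 -0.32 -0.77] margin 0.6 grasp z 0.251 mono True angle 142.0
-25 150 tilt 151 [ 0.39 -0.27 -0.88] margin 0.59 grasp z 0.254 mono True angle 155.0
-25 165 tilt 162 [ 0.2  -0.24 -0.95] margin 0.56 grasp z 0.257 mono True angle 167.0
angle 0.0 margin 0.137 step [0.03 0.06 0.02 0.04 0.01 0.09] q [-0.58 -0.36  2.38  1.06  0.92 -0.1 ]
angle 62.0 margin 0.204 step [0.03 0.05 0.05 0.02 0.03 0.06] q [-0.16  0.32  1.91  0.94  1.29 -0.62]
```

```bash
cat >> h.py <<'E'
PX,PY=-.010,.012
def pour_legs(n=36):
    Q0=side(90,EL,-1);w=(Q0.inv()*side(90,-20,-1)*R.from_euler("z",150,degrees=True)).as_rotvec();o=[]
    for k in range(n+1):
        Q=Q0*R.from_rotvec(w*k/n);c=Q.apply(UP)[2];s=np.sqrt(1-c*c)
        z=min(.30,max(.222,.177+.1*max(c,0)+.033*s));o.append((m2w(PX,PY,z)-Q.apply(MC),Q,1,0))
    return o
E
python3 - <<'E'
from h import *
s=read_state();st=(np.array(s["tool_pos"]),R.from_rotvec(s["tcp_rot"]));P=pour_legs()
L=[(np.array([.54,-.04,.256]),QG,4,0),(P[0][0],P[0][1],14,0)];check(L,st);e=plan(L)
import io,contextlib
f=io.StringIO()
with contextlib.redirect_stdout(f): check(P[1:],e)
print(min(float(l.split("margin ")[1].split()[0]) for l in f.getvalue().splitlines()),[l.split("step ")[1].split("] q")[0] for l in f.getvalue().splitlines()][::7])
E
```

```text
angle 0.0 margin 0.14 step [0.03 0.05 0.02 0.04 0.01 0.08] q [-0.59 -0.31  2.38  1.09  0.9  -0.15]
angle 62.0 margin 0.215 step [0.04 0.04 0.05 0.02 0.04 0.04] q [-0.15  0.24  1.89  0.93  1.34 -0.54]
fingers [0, 0, 0, 0]
travel [[0.42, -0.12, -0.16], [0.42, -0.12, -0.15], [0.42, -0.12, -0.16], [0.42, -0.12, -0.15]]
rotation [[0.01, 0.0, 0.01], [0.01, 0.0, 0.0], [0.0, -0.01, 0.01], [0.01, 0.0, 0.01]]
max 0.42 0.01 end [ 0.54   -0.0397  0.2559]
fingers [0, 0, 0, 0, 0, 0, 0, 0, 0, 0, 0, 0, 0, 0]
travel [[0.12, -0.27, 0.21], [0.13, -0.26, 0.22], [0.14, -0.23, 0.24], [0.16, -0.21, 0.26], [0.16, -0.19, 0.26], [0.17, -0.16, 0.28], [0.18, -0.14, 0.28], [0.18, -0.11, 0.3], [0.19, -0.09, 0.3], [0.2, -0.06, 0.3], [0.19, -0.03, 0.31], [0.2, 0.0, 0.3], [0.19, 0.03, 0.31], [0.19, 0.05, 0.3]]
rotation [[0.58, 0.0, -0.45], [0.58, 0.0, -0.46], [0.59, 0.0, -0.45], [0.58, 0.0, -0.46], [0.58, 0.0, -0.45], [0.58, 0.0, -0.46], [0.58, 0.0, -0.45], [0.58, 0.0, -0.46], [0.59, 0.0, -0.45], [0.58, 0.0, -0.46], [0.58, 0.0, -0.45], [0.58, 0.0, -0.45], [0.58, 0.0, -0.46], [0.58, 0.0, -0.45]]
max 0.31 0.59 end [0.597  0.2071 0.2313]
0.618 ['[0.   0.02 0.02 0.01 0.04 0.07', '[0.   0.02 0.01 0.01 0.03 0.06', '[0.   0.02 0.   0.01 0.02 0.05', '[0.   0.01 0.01 0.02 0.02 0.06', '[0.   0.   0.01 0.03 0.   0.06', '[0.   0.01 0.02 0.03 0.01 0.06']
```

Call:
apply_moves(fingers=[0,0,0,0,0,0,0,0,0,0,0], travel=[[0.42,-0.12,-0.16],[0.42,-0.12,-0.15],[0.42,-0.12,-0.16],[0.42,-0.12,-0.15],[0.12,-0.27,0.21],[0.13,-0.26,0.22],[0.14,-0.23,0.24],[0.16,-0.21,0.26],[0.16,-0.19,0.26],[0.17,-0.16,0.28],[0.18,-0.14,0.28]], rotation=[[0.01,0,0.01],[0.01,0,0],[0,-0.01,0.01],[0.01,0,0.01],[0.58,0,-0.45],[0.58,0,-0.46],[0.59,0,-0.45],[0.58,0,-0.46],[0.58,0,-0.45],[0.58,0,-0.46],[0.58,0,-0.45]])

```text
time: 12.6
tool_pos: [0.5665, 0.0855, 0.2382]
tcp_rot: [-2.164, -1.222, -1.048]
wrist_force: [0.8, 0.7, -2.4]
width: 0.741
grip_force: 66.8
```

Call:
apply_moves(fingers=[0,0,0,0,0,0,0,0], travel=[[0.18,-0.11,0.3],[0.19,-0.09,0.3],[0.2,-0.06,0.3],[0.19,-0.03,0.31],[0.2,0,0.3],[0.19,0.03,0.31],[0.19,0.05,0.3],[0,0,0]], rotation=[[0.58,0,-0.46],[0.59,0,-0.45],[0.58,0,-0.46],[0.58,0,-0.45],[0.58,0,-0.45],[0.58,0,-0.46],[0.58,0,-0.45],[0,0,0]])

```text
time: 13.4
tool_pos: [0.596, 0.2099, 0.2262]
tcp_rot: [-1.673, -1.672, -0.814]
wrist_force: [-0.6, 0.4, -2.1]
width: 0.744
grip_force: 66.7
```

```bash
python3 - <<'E'
from h import *
P=pour_legs();s=read_state();r=R.from_rotvec(s["tcp_rot"])
print(s["time"],s["tool_pos"],P[0][0],(r.inv()*P[0][1]).as_rotvec(degrees=True).round(2),s["width"],s["grip_force"])
im=[]
for n,(u,v,w,h) in dict(top=(130,110,216,180),scene=(340,90,216,180)).items():
    c=read_camera(n);i=c["image"][:,:,::-1].copy();u0=proj(c,s["tool_pos"]+r.apply(MC));cv2.circle(i,tuple(int(round(a)) for a in u0),2,(0,0,255),-1)
    im.append(cv2.resize(i[v:v+h,u:u+w],(400,333),interpolation=cv2.INTER_CUBIC))
cv2.imwrite("pics/pre.png",np.hstack(im))
import io,contextlib,ast
f=io.StringIO()
with contextlib.redirect_stdout(f): plan(P[1:])
l=f.getvalue().splitlines();t=[ast.literal_eval(a[7:])[0] for a in l if a[:6]=="travel"];w=[ast.literal_eval(a[9:])[0] for a in l if a[:3]=="rot"]
for k in range(0,36,12): print(t[k:k+12],"\n",w[k:k+12],"tilt",np.degrees(np.arccos(P[k+12][1].apply(UP)[2])).round())
E
```

```text
13.4 [0.59595356 0.20988171 0.2261561 ] [0.59710761 0.20731389 0.23145545] [-0.4  -0.32 -0.26] 0.7441238180131825 66.72900450728712
[[0.11, -0.02, -0.1], [0.03, -0.06, -0.02], [0.03, -0.07, -0.01], [0.02, -0.06, 0.0], [0.0, -0.07, 0.01], [0.01, -0.05, 0.01], [-0.01, -0.05, 0.01], [-0.02, -0.05, 0.03], [-0.02, -0.04, 0.02], [-0.03, -0.02, 0.03], [-0.03, -0.02, 0.03], [-0.03, -0.01, 0.04]] 
 [[0.29, 0.05, 0.56], [0.34, 0.09, 0.61], [0.34, 0.09, 0.62], [0.35, 0.09, 0.62], [0.34, 0.09, 0.62], [0.34, 0.09, 0.61], [0.34, 0.1, 0.62], [0.35, 0.09, 0.62], [0.34, 0.09, 0.62], [0.34, 0.09, 0.62], [0.34, 0.09, 0.61], [0.35, 0.09, 0.62]] tilt 51.0
[[-0.04, 0.01, 0.03], [-0.04, 0.02, 0.04], [-0.03, 0.02, 0.03], [-0.03, 0.04, 0.03], [-0.03, 0.05, 0.03], [-0.02, 0.06, 0.03], [-0.02, 0.07, 0.02], [0.0, 0.03, 0.02], [0.01, -0.06, 0.0], [0.01, -0.06, 0.0], [0.01, -0.07, 0.01], [0.01, -0.06, 0.0]] 
 [[0.34, 0.1, 0.62], [0.34, 0.09, 0.62], [0.34, 0.09, 0.61], [0.35, 0.09, 0.62], [0.34, 0.09, 0.62], [0.34, 0.09, 0.62], [0.34, 0.1, 0.61], [0.35, 0.09, 0.62], [0.34, 0.09, 0.62], [0.34, 0.09, 0.62], [0.34, 0.09, 0.62], [0.35, 0.1, 0.61]] tilt 101.0
[[0.01, -0.06, 0.0], [0.01, -0.06, 0.01], [0.01, -0.06, 0.0], [0.01, -0.07, 0.01], [0.01, -0.06, 0.0], [0.01, -0.06, 0.0], [0.01, -0.06, 0.01], [0.01, -0.07, 0.0], [0.01, -0.06, 0.0], [0.01, -0.06, 0.01], [0.01, -0.06, 0.0], [0.01, -0.06, 0.0]] 
 [[0.34, 0.09, 0.62], [0.34, 0.09, 0.62], [0.34, 0.09, 0.62], [0.34, 0.09, 0.61], [0.35, 0.09, 0.62], [0.34, 0.1, 0.62], [0.34, 0.09, 0.62], [0.34, 0.09, 0.61], [0.35, 0.09, 0.62], [0.34, 0.09, 0.62], [0.34, 0.1, 0.62], [0.34, 0.09, 0.62]] tilt 148.0
```

View pics/pre.png

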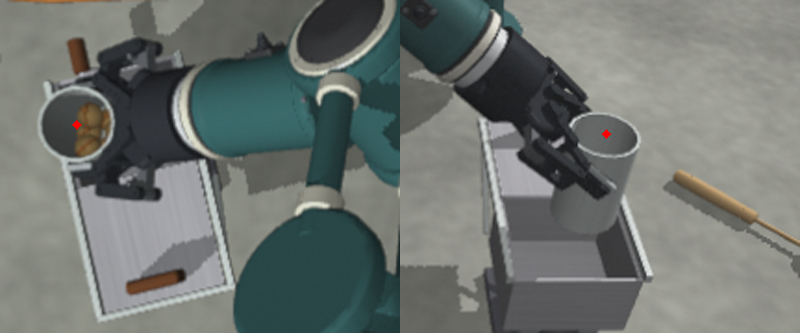

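The crops show the predicted mouth (red dot) on the tumbler's rim centre, above the open hopper, and the cover stays fully drawn. I'll pour now.

Call:
apply_moves(fingers=[0,0,0,0,0,0,0,0,0,0,0,0], travel=[[0.04,-0.05,-0.03],[0.03,-0.06,-0.02],[0.03,-0.07,-0.01],[0.02,-0.06,0],[0,-0.07,0.01],[0.01,-0.05,0.01],[-0.01,-0.05,0.01],[-0.02,-0.05,0.03],[-0.02,-0.04,0.02],[-0.03,-0.02,0.03],[-0.03,-0.02,0.03],[-0.03,-0.01,0.04]], rotation=[[0.34,0.09,0.62],[0.34,0.09,0.61],[0.34,0.09,0.62],[0.35,0.09,0.62],[0.34,0.09,0.62],[0.34,0.09,0.61],[0.34,0.1,0.62],[0.35,0.09,0.62],[0.34,0.09,0.62],[0.34,0.09,0.62],[0.34,0.09,0.61],[0.35,0.09,0.62]])

```text
time: 14.7
tool_pos: [0.5643, 0.214, 0.2351]
tcp_rot: [-1.714, -0.889, -0.152]
wrist_force: [0.1, -0.1, -0.6]
width: 0.743
grip_force: 66.8
```

```bash
python3 - <<'E'
from h import *
s=read_state();r=R.from_rotvec(s["tcp_rot"]);m=s["tool_pos"]+r.apply(MC);d=m[:2]-M;P=pour_legs()[12]
print(s["time"],"mouth mill",d@[np.cos(YAW),np.sin(YAW)],d@[-np.sin(YAW),np.cos(YAW)],m[2],"tilt",np.degrees(np.arccos(r.apply(UP)[2])),s["tool_pos"]-P[0],(r.inv()*P[1]).as_rotvec(degrees=True).round(1),s["wrist_force"],s["width"])
E
```

```text
14.7 mouth mill -0.011110793077847798 0.011850314229095032 0.2628961522291237 tilt 51.13306907088152 [-0.00122051 -0.00020239 -0.00269457] [-0.3 -0.2 -0.4] [ 0.10985701 -0.05642103 -0.63830232] 0.743424464886415
```

Call:
apply_moves(fingers=[0,0,0,0,0,0,0,0,0,0,0,0], travel=[[-0.04,0.01,0.03],[-0.04,0.02,0.04],[-0.03,0.02,0.03],[-0.03,0.04,0.03],[-0.03,0.05,0.03],[-0.02,0.06,0.03],[-0.02,0.07,0.02],[0,0.03,0.02],[0.01,-0.06,0],[0.01,-0.06,0],[0.01,-0.07,0.01],[0.01,-0.06,0]], rotation=[[0.34,0.1,0.62],[0.34,0.09,0.62],[0.34,0.09,0.61],[0.35,0.09,0.62],[0.34,0.09,0.62],[0.34,0.09,0.62],[0.34,0.1,0.61],[0.35,0.09,0.62],[0.34,0.09,0.62],[0.34,0.09,0.62],[0.34,0.09,0.62],[0.35,0.1,0.61]])

```text
time: 15.9
tool_pos: [0.5599, 0.2205, 0.2269]
tcp_rot: [-1.506, -0.108, 0.424]
wrist_force: [13.9, 0.1, -2.3]
width: 0.747
grip_force: 66.6
```

Call:
apply_moves(fingers=[0,0,0,0,0,0,0,0,0,0,0,0], travel=[[0.01,-0.06,0],[0.01,-0.06,0.01],[0.01,-0.06,0],[0.01,-0.07,0.01],[0.01,-0.06,0],[0.01,-0.06,0],[0.01,-0.06,0.01],[0.01,-0.07,0],[0.01,-0.06,0],[0.01,-0.06,0.01],[0.01,-0.06,0],[0.01,-0.06,0]], rotation=[[0.34,0.09,0.62],[0.34,0.09,0.62],[0.34,0.09,0.62],[0.34,0.09,0.61],[0.35,0.09,0.62],[0.34,0.1,0.62],[0.34,0.09,0.62],[0.34,0.09,0.61],[0.35,0.09,0.62],[0.34,0.09,0.62],[0.34,0.1,0.62],[0.34,0.09,0.62]])

```text
time: 17.1
tool_pos: [0.5839, 0.2211, 0.2539]
tcp_rot: [-1.094, 0.644, 0.913]
wrist_force: [0.9, -1.0, -1.7]
width: 0.746
grip_force: 66.9
```

Call:
apply_moves(fingers=[0,0,0,0,0,0,0,0,0,0], travel=[[0,0,0],[0,0,0],[0,0,0],[0,0,0],[0,0,0],[0,0,0],[0,0,0],[0,0,0],[0,0,0],[0,0,0]], rotation=[[0,0,0],[0,0,0],[0,0,0],[0,0,0],[0,0,0],[0,0,0],[0,0,0],[0,0,0],[0,0,0],[0,0,0]])

```text
time: 18.1
tool_pos: [0.5837, 0.2219, 0.2539]
tcp_rot: [-1.097, 0.639, 0.914]
wrist_force: [-1.0, 0.1, -1.6]
width: 0.745
grip_force: 66.9
```

```bash
python3 - <<'E'
from h import *
s=read_state();r=R.from_rotvec(s["tcp_rot"]);m=s["tool_pos"]+r.apply(MC);d=m[:2]-M
print(s["time"],"mouth mill",d@[np.cos(YAW),np.sin(YAW)],d@[-np.sin(YAW),np.cos(YAW)],m[2],"tilt",np.degrees(np.arccos(r.apply(UP)[2])),s["wrist_force"],s["width"],s["q"].round(2))
im=[]
for n,(u,v,w,h) in dict(top=(130,110,216,180),scene=(340,90,216,180)).items():
    c=read_camera(n);im.append(cv2.resize(c["image"][v:v+h,u:u+w,::-1],(400,333),interpolation=cv2.INTER_CUBIC))
    for d in regions_of(n,"nut0")[:8]: print(n,round(d["p"],2),d["bbox"])
cv2.imwrite("pics/pour.png",np.hstack(im))
E
```

```text
18.1 mouth mill -0.010895924804264328 0.012610910239888088 0.21892095763329622 tilt 148.80910431742723 [-0.99252901  0.08635994 -1.64425567] 0.745038155423805 [-0.22  0.71  1.95  1.55  1.98  1.56]
top 0.54 [207.8, 158.5, 11.7, 9.6]
```

View pics/pour.png

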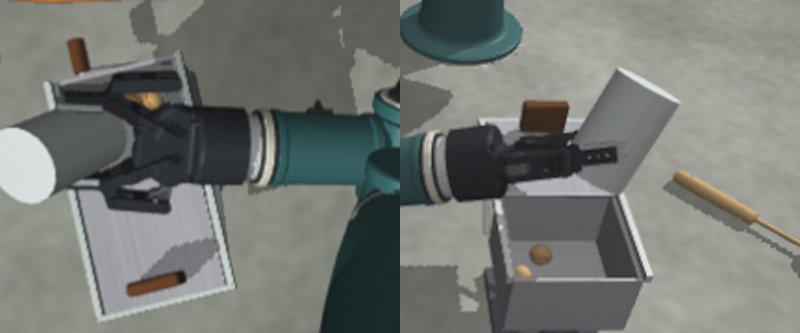

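The pour is done: the inverted tumbler is over the hopper, with walnuts showing inside at (540,255) and (523,270) and the rest hidden by the gripper. Wrist load dropped by about the nuts' weight. Next I'll reverse the tilt a little higher and set the tumbler down in clear space.

```bash
cat >> h.py <<'E'
def chunks(legs):
    import io,contextlib,ast
    f=io.StringIO()
    s=read_state();check_=[];p=(s["tool_pos"],R.from_rotvec(s["tcp_rot"]))
    with contextlib.redirect_stdout(f): check(legs,p)
    C=f.getvalue().splitlines();print("margin",min(float(l.split("margin ")[1].split()[0]) for l in C),"maxstep",max(max(map(float,l.split("step [")[1].split("]")[0].split())) for l in C))
    f=io.StringIO()
    with contextlib.redirect_stdout(f): plan(legs)
    t=[];w=[]
    for l in f.getvalue().splitlines():
        if l[:6]=="travel": t+=ast.literal_eval(l[7:])
        if l[:3]=="rot": w+=ast.literal_eval(l[9:])
    print(len(t),np.abs(t).max(),np.abs(w).max())
    for k in range(0,len(t),12): print(t[k:k+12],"\n",w[k:k+12])
PL=np.array([.54,-.02]);QP=side(60,EL,-1);GP=np.r_[PL,GH]+.022*aim(60,EL)
E
python3 - <<'E'
from h import *
P=pour_legs(27)[::-1];up=np.array([0,0,.04])
L=[(P[0][0]+up,P[0][1],2,0)]+[(p+up,q,1,0) for p,q,*_ in P[1:]]
L+=[(np.array([.57,.06,.27]),side(78,EL,-1),5,0),(GP+[0,0,.06],QP,5,0)]
chunks(L);print(GP)
E
```

```text
margin 0.355 maxstep 0.09
39 0.66 0.83
[[-0.35, -0.21, 0.15], [-0.34, -0.2, 0.14], [-0.01, 0.08, -0.01], [-0.01, 0.08, -0.01], [0.0, 0.09, 0.0], [-0.01, 0.08, -0.01], [-0.01, 0.08, -0.01], [0.0, 0.09, -0.01], [-0.01, 0.08, -0.01], [-0.01, 0.08, -0.01], [-0.01, 0.09, 0.0], [0.0, 0.08, -0.01]] 
 [[-0.02, 0.01, -0.03], [-0.01, 0.02, -0.02], [-0.46, -0.13, -0.83], [-0.46, -0.12, -0.82], [-0.45, -0.12, -0.82], [-0.46, -0.12, -0.83], [-0.46, -0.13, -0.82], [-0.45, -0.12, -0.82], [-0.46, -0.12, -0.83], [-0.46, -0.12, -0.82], [-0.45, -0.13, -0.82], [-0.46, -0.12, -0.83]]
[[-0.01, 0.09, -0.01], [-0.01, 0.08, -0.01], [0.01, -0.06, -0.02], [0.02, -0.08, -0.03], [0.03, -0.08, -0.03], [0.04, -0.05, -0.05], [0.05, -0.04, -0.04], [0.04, -0.01, -0.04], [0.05, 0.0, -0.05], [0.04, 0.03, -0.04], [0.04, 0.04, -0.04], [0.02, 0.06, -0.03]] 
 [[-0.46, -0.12, -0.82], [-0.45, -0.12, -0.83], [-0.46, -0.12, -0.82], [-0.45, -0.13, -0.82], [-0.46, -0.12, -0.83], [-0.46, -0.12, -0.82], [-0.45, -0.12, -0.82], [-0.46, -0.13, -0.83], [-0.46, -0.12, -0.82], [-0.45, -0.12, -0.82], [-0.46, -0.12, -0.83], [-0.46, -0.13, -0.82]]
[[0.01, 0.07, -0.02], [0.0, 0.08, -0.01], [-0.02, 0.09, 0.0], [-0.04, 0.09, 0.01], [-0.05, 0.09, 0.03], [-0.37, -0.11, -0.46], [-0.37, -0.08, -0.47], [-0.37, -0.06, -0.46], [-0.37, -0.03, -0.47], [-0.37, -0.01, -0.47], [-0.66, -0.03, 0.17], [-0.66, -0.01, 0.17]] 
 [[-0.45, -0.12, -0.83], [-0.46, -0.12, -0.82], [-0.46, -0.12, -0.82], [-0.45, -0.13, -0.83], [-0.46, -0.12, -0.82], [-0.32, 0.0, 0.25], [-0.31, 0.0, 0.24], [-0.32, 0.0, 0.25], [-0.31, 0.0, 0.25], [-0.32, 0.0, 0.24], [-0.47, 0.0, 0.37], [-0.47, 0.0, 0.37]]
[[-0.66, 0.0, 0.16], [-0.66, 0.02, 0.17], [-0.65, 0.04, 0.17]] 
 [[-0.48, 0.0, 0.37], [-0.47, 0.0, 0.37], [-0.47, 0.0, 0.37]]
[ 0.54866812 -0.00498638  0.05445545]
```

Call:
apply_moves(fingers=[0,0,0,0,0,0,0,0,0,0,0,0], travel=[[-0.35,-0.21,0.15],[-0.34,-0.2,0.14],[-0.01,0.08,-0.01],[-0.01,0.08,-0.01],[0,0.09,0],[-0.01,0.08,-0.01],[-0.01,0.08,-0.01],[0,0.09,-0.01],[-0.01,0.08,-0.01],[-0.01,0.08,-0.01],[-0.01,0.09,0],[0,0.08,-0.01]], rotation=[[-0.02,0.01,-0.03],[-0.01,0.02,-0.02],[-0.46,-0.13,-0.83],[-0.46,-0.12,-0.82],[-0.45,-0.12,-0.82],[-0.46,-0.12,-0.83],[-0.46,-0.13,-0.82],[-0.45,-0.12,-0.82],[-0.46,-0.12,-0.83],[-0.46,-0.12,-0.82],[-0.45,-0.13,-0.82],[-0.46,-0.12,-0.83]])

```text
time: 19.5
tool_pos: [0.5588, 0.2202, 0.2651]
tcp_rot: [-1.546, -0.207, 0.361]
wrist_force: [0.0, 0.1, -1.7]
width: 0.744
grip_force: 67.0
```

Call:
apply_moves(fingers=[0,0,0,0,0,0,0,0,0,0,0,0], travel=[[-0.01,0.09,-0.01],[-0.01,0.08,-0.01],[0.01,-0.06,-0.02],[0.02,-0.08,-0.03],[0.03,-0.08,-0.03],[0.04,-0.05,-0.05],[0.05,-0.04,-0.04],[0.04,-0.01,-0.04],[0.05,0,-0.05],[0.04,0.03,-0.04],[0.04,0.04,-0.04],[0.02,0.06,-0.03]], rotation=[[-0.46,-0.12,-0.82],[-0.45,-0.12,-0.83],[-0.46,-0.12,-0.82],[-0.45,-0.13,-0.82],[-0.46,-0.12,-0.83],[-0.46,-0.12,-0.82],[-0.45,-0.12,-0.82],[-0.46,-0.13,-0.83],[-0.46,-0.12,-0.82],[-0.45,-0.12,-0.82],[-0.46,-0.12,-0.83],[-0.46,-0.13,-0.82]])

```text
time: 20.7
tool_pos: [0.5774, 0.2107, 0.2816]
tcp_rot: [-1.734, -1.252, -0.443]
wrist_force: [-0.1, -0.0, -1.3]
width: 0.745
grip_force: 66.9
```

Call:
apply_moves(fingers=[0,0,0,0,0,0,0,0,0,0,0], travel=[[0.01,0.07,-0.02],[0,0.08,-0.01],[-0.02,0.09,0],[-0.04,0.09,0.01],[-0.05,0.09,0.03],[-0.37,-0.11,-0.46],[-0.37,-0.08,-0.47],[-0.37,-0.06,-0.46],[-0.37,-0.03,-0.47],[-0.37,-0.01,-0.47],[0,0,0]], rotation=[[-0.45,-0.12,-0.83],[-0.46,-0.12,-0.82],[-0.46,-0.12,-0.82],[-0.45,-0.13,-0.83],[-0.46,-0.12,-0.82],[-0.32,0,0.25],[-0.31,0,0.24],[-0.32,0,0.25],[-0.31,0,0.25],[-0.32,0,0.24],[0,0,0]])

```text
time: 21.8
tool_pos: [0.5693, 0.0576, 0.2696]
tcp_rot: [-1.881, -1.517, -0.916]
wrist_force: [0.2, 0.5, -0.8]
width: 0.746
grip_force: 66.9
```

```bash
python3 - <<'E'
from h import *
s=read_state();r=R.from_rotvec(s["tcp_rot"])
print(s["time"],s["tool_pos"],(r.inv()*side(78,EL,-1)).as_rotvec(degrees=True).round(2),s["wrist_force"],s["width"])
im=[]
for n,(u,v,w,h) in dict(top=(130,110,216,180),scene=(300,90,216,180)).items():
    c=read_camera(n);im.append(cv2.resize(c["image"][v:v+h,u:u+w,::-1],(400,333),interpolation=cv2.INTER_CUBIC))
    for d in tip_of(n,"cover_grip")[:1]: 
        g=at_z(c,d["location"],.182);print(n,"grip mill x",(g[:2]-M)@[np.cos(YAW),np.sin(YAW)])
cv2.imwrite("pics/after.png",np.hstack(im))
chunks([(GP+[0,0,.06],QP,6,0),(GP+[0,0,.006],QP,5,0)])
E
```

```text
21.8 [0.56927718 0.05755318 0.26963382] [ 0.17  0.06 -0.16] [ 0.16832763  0.52445151 -0.80474796] 0.7461285009645178
top grip mill x -0.15681375169639242
scene grip mill x -0.16668854341320305
margin 0.343 maxstep 0.05
11 0.55 0.4
[[-0.55, -0.02, 0.14], [-0.55, -0.02, 0.14], [-0.55, 0.0, 0.13], [-0.55, 0.02, 0.14], [-0.55, 0.02, 0.14], [-0.55, 0.04, 0.14], [-0.17, 0.0, 0.13], [-0.17, 0.0, 0.14], [-0.17, 0.0, 0.13], [-0.17, 0.0, 0.13], [-0.17, 0.0, 0.14]] 
 [[-0.39, 0.0, 0.31], [-0.4, 0.0, 0.31], [-0.39, 0.0, 0.31], [-0.4, 0.0, 0.3], [-0.39, 0.0, 0.31], [-0.4, 0.0, 0.31], [0.0, 0.0, 0.0], [0.0, 0.0, 0.0], [0.0, 0.0, 0.0], [0.0, 0.0, 0.0], [0.0, 0.0, 0.0]]
```

View pics/after.png

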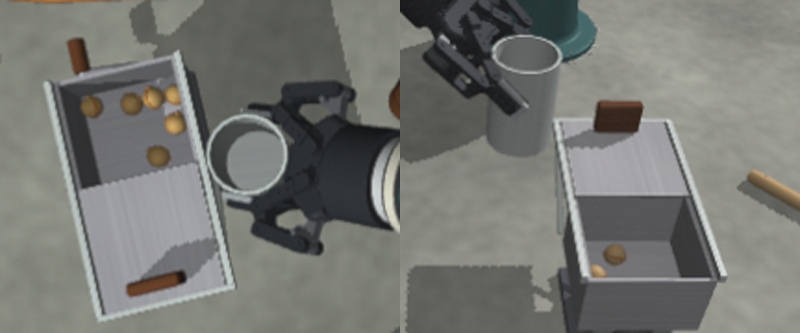

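All six walnuts lie in the hopper (top crop 92,106 to 158,156), the cover is still fully open, and the tumbler is empty. I'll lower it onto the counter.

Call:
apply_moves(fingers=[0,0,0,0,0,0,0,0,0,0,0,0], travel=[[-0.55,-0.02,0.14],[-0.55,-0.02,0.14],[-0.55,0,0.13],[-0.55,0.02,0.14],[-0.55,0.02,0.14],[-0.55,0.04,0.14],[-0.17,0,0.13],[-0.17,0,0.14],[-0.17,0,0.13],[-0.17,0,0.13],[-0.17,0,0.14],[0,0,0]], rotation=[[-0.39,0,0.31],[-0.4,0,0.31],[-0.39,0,0.31],[-0.4,0,0.3],[-0.39,0,0.31],[-0.4,0,0.31],[0,0,0],[0,0,0],[0,0,0],[0,0,0],[0,0,0],[0,0,0]])

```text
time: 23.2
tool_pos: [0.5486, -0.0051, 0.059]
tcp_rot: [-2.154, -1.242, -1.049]
wrist_force: [-0.5, 0.0, -1.0]
width: 0.746
grip_force: 66.8
```

Call:
apply_moves(fingers=[0,0,0,0,0], travel=[[-0.03,0,0.02],[-0.03,0,0.03],[-0.02,0,0.01],[0,0,0],[0,0,0]], rotation=[[0,0,0],[0,0,0],[0,0,0],[0,0,0],[0,0,0]])

```text
time: 23.7
tool_pos: [0.5492, -0.0058, 0.0557]
tcp_rot: [-2.155, -1.243, -1.052]
wrist_force: [0.1, 0.5, -0.8]
width: 0.745
grip_force: 66.8
```

```bash
python3 - <<'E'
from h import *
s=read_state();r=R.from_rotvec(s["tcp_rot"]);a=r.apply(UP)
print(s["time"],s["tool_pos"],"goal",GP,"tilt",np.degrees(np.arccos(a[2])),s["wrist_force"],s["width"])
E
```

```text
23.7 [ 0.54921852 -0.00584985  0.0556973 ] goal [ 0.54866812 -0.00498638  0.05445545] tilt 0.06769651147149867 [ 0.06677278  0.45694712 -0.8127052 ] 0.7449632993700993
```

Call:
apply_moves(fingers=[0,0,0,0], travel=[[-0.02,0,0.01],[-0.01,0,0.01],[0,0,0],[0,0,0]], rotation=[[0,0,0],[0,0,0],[0,0,0],[0,0,0]])

```text
time: 24.1
tool_pos: [0.5494, -0.0059, 0.0551]
tcp_rot: [-2.153, -1.243, -1.054]
wrist_force: [-3.0, -2.0, 7.0]
width: 0.744
grip_force: 67.7
```

Call:
apply_moves(fingers=[0,0,0], travel=[[-0.01,0,0.01],[0,0,0],[0,0,0]], rotation=[[0,0,0],[0,0,0],[0,0,0]])

```text
time: 24.4
tool_pos: [0.5496, -0.0058, 0.0551]
tcp_rot: [-2.151, -1.243, -1.055]
wrist_force: [-6.9, -3.6, 10.7]
width: 0.746
grip_force: 68.0
```

Call:
apply_moves(fingers=[0,0.9,0.93,0.93,0.93,0.93], travel=[[0.02,0,-0.01],[0,0,0],[0,0,0],[0,0,0],[0,0,0],[0,0,0]], rotation=[[0,0,0],[0,0,0],[0,0,0],[0,0,0],[0,0,0],[0,0,0]])

```text
time: 25.0
tool_pos: [0.5491, -0.0055, 0.0539]
tcp_rot: [-2.155, -1.243, -1.051]
wrist_force: [0.5, 0.5, 0.3]
width: 0.93
grip_force: 0.0
```

Call:
apply_moves(fingers=[0.93,0.93,0.93,0.93,0.93,0.93,0.93,0.93,0.93,0.93,0.93], travel=[[0.1,0,-0.08],[0.2,0,-0.16],[0.3,0,-0.23],[0.4,0,-0.31],[0.5,0,-0.39],[0.6,0,-0.47],[0.6,0,-0.47],[0.3,0,-0.23],[0,0,0],[0,0,0],[0,0,0]], rotation=[[0,0,0],[0,0,0],[0,0,0],[0,0,0],[0,0,0],[0,0,0],[0,0,0],[0,0,0],[0,0,0],[0,0,0],[0,0,0]])

```text
time: 26.1
tool_pos: [0.5482, -0.0049, 0.2428]
tcp_rot: [-2.155, -1.242, -1.049]
wrist_force: [-0.3, -0.6, 0.1]
width: 0.931
grip_force: 0.0
```

```bash
python3 - <<'E'
from h import *
s=read_state();print(s["time"],s["tool_pos"],s["wrist_force"],s["width"])
im=[]
for n in("top","scene"):
    c=read_camera(n);im.append(cv2.resize(c["image"][:,:,::-1],(400,250),interpolation=cv2.INTER_AREA))
    for k,z in(("cup",0),("cup_mouth",.1),("mug",0),("grinder",0)):
        print(n,k,[(round(d["p"],2),at_z(c,d["location"],z)[:2].round(3)) for d in tip_of(n,k)[:2]])
    for d in tip_of(n,"cover_grip")[:1]: print(n,"grip x",(at_z(c,d["location"],.182)[:2]-M)@[np.cos(YAW),np.sin(YAW)])
cv2.imwrite("pics/end.png",np.hstack(im))
E
```

```text
26.1 [ 0.54818709 -0.00493045  0.24284868] [-0.32556607 -0.55877981  0.12317609] 0.9314192681069222
top cup [(0.92, array([ 0.505, -0.191])), (0.85, array([ 0.541, -0.025]))]
top cup_mouth [(0.91, array([ 0.544, -0.019])), (0.75, array([ 0.502, -0.191]))]
top mug [(0.88, array([ 0.502, -0.311]))]
top grinder [(0.71, array([ 0.654, -0.122]))]
scene cup [(0.88, array([ 0.546, -0.017])), (0.88, array([ 0.513, -0.191]))]
scene cup_mouth [(0.98, array([ 0.501, -0.193])), (0.79, array([ 0.542, -0.015]))]
scene mug [(0.93, array([ 0.502, -0.315]))]
scene grinder [(0.6, array([ 0.653, -0.126]))]
```

View pics/end.png

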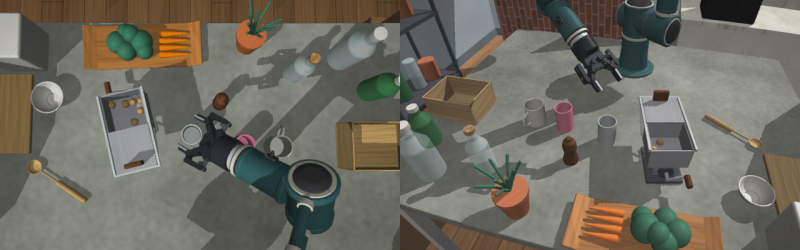

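The picture shows the tumbler upright at about (0.543, -0.019) and released. All six nuts are in the hopper, the cover is open, and the mug and grinder are where they started. Handing in.

```bash
python3 -c "
from workcell import *
print(finish_job())"
```

```text
the job is handed in; nothing more can be done
None
```

I handed the job in at about 26 s, but no verdict came back. In the last pictures all six walnuts were in the hopper, the cover was at its end stop, the empty tumbler stood upright and released, and the mug and grinder had not moved; I nudged the pink cup a few mm on the way.

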